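# Close a fastener kit with the inner lid and lift off its cover

### The arm

A 6-joint arm with a two-finger parallel gripper is mounted at the origin on the work surface. World frame = base frame: x ahead of the robot, y to its left, z up, the work surface at z = 0. Lengths are in mm, angles in rad, forces in N, time in s.
With the tool pointing down it reaches from about 350 to 875 mm from the base axis. Payload 4.2 kg.
Tool frame: the origin (TCP) lies between the finger pads; the fingertips stand 19 mm ahead of it and the grasp point (between the pads) is the TCP; y points along the fingers, z is the direction in which the jaws open and shut, and the axes are right-handed (so a half turn about y gives the same grasp; the last joint's range is limited). The gripper opens to 85 mm and grips with 20 to 120 N. Pads are 22 mm wide; open, the fingers measure 114 mm over their backs; the gripper's body (76 mm by 85 mm) begins 54 mm behind the grasp point. The pads swing forward as they close: fully open they stand 13 mm farther back than shut.
Start: joints at [-0.96, 0.385, 0.008, 0, -1.194, -0.259], TCP at [215.382, -586.694, 250.312] pointing down, gripper open.
Joint ranges: [-3.14, 3.14], [-1.21, 2.06], [-1.07, 1.41], [-3.16, 2.05], [-2.99, -0.16], [-3.1, 3.1]. Speed limits (rad/s): [2.79, 2.79, 3.14, 3.14, 3.14, 3.14].

### API

Orientations are given as a unit quaternion [x, y, z, w].
In Python, from bench import arm gives the robot as it stands.
- The arm moves only by the shell command python3 -m inch 'ROWS'. ROWS is JSON, a list of rows, each a list of 7 numbers: the opening, from 0 (shut) to 1 (fully open), then the shift along the tool's x, y, z in cm, then the turn, a rotation vector about the tool's x, y, z in degrees. A call has 1 to 20 rows; each row is the pose to reach, as a shift and turn from the pose commanded when the call began, along the tool's axes at that moment; what a row does not reach only later rows make up. A row lasts 1/12 s, in which the tool goes at most 41.7 mm and 7.16 degrees, less where a joint would pass 70% of its speed; a pose out of reach is approached as far as the arm can. A call with a gripper value outside its range is refused whole. The fingers move at their own pace and stop on an object; the grip force is fixed at half the most. Time passes only in rows, so rows that repeat a pose let the fingers close. It gives the time, the measured TCP pose, the force and the opening at its end, in the units of the state.
- arm.read_state(): the state, without advancing time (a new reading comes with each control period).
- arm.get_image(name): name is "scene" or "side" or "wrist"; returns the picture (420x560x3 uint8, red, green, blue); there is no depth.
- arm.camera_params(name): a dict with "fx", "fy", "cx", "cy" (pixels), "rvec" (rotation vector, rad) and "tvec" (3), from world to camera coordinates, as OpenCV has them. Camera axes: x right, y down, z forward; pixel columns grow to the right and rows downward; lengths in mm; the calibration is good to about 2 mm. The wrist camera is an equidistant fisheye: a pixel r from the principal point sees the ray r / f radians off the axis. A picture is of the moment at which its call begins: read the wrist's pose just before it. camera_params takes no time and is no camera call; for the wrist camera it gives the pose at the moment of the call.
- arm.job_done(): hands the job in, once; it reports no verdict.
Trained networks look in the newest picture that a camera, given by its name, has taken for a name from the list of things; names that differ only in an ending like _2 or _b are one class to them, and where a whole thing is asked for, a point or a joint stands for the part that bears it (a point fixed in the world has none). Each returns a list of dicts, best first, with "conf" (0 to 1); they miss things now and then, are a little off and sometimes report something else, mostly with a low value. They report only what shows in the picture. A call takes as long as a camera call. They do not tell look-alikes from the thing itself.
- arm.masks_of(label, camera): "mask" (420x560 bool, what is visible of it) and "extent" ([left, top, width, height] in pixels, round what is visible of it).
The state is a dict: "clock": time; "joints": joint angles; "joint_vel": joint speeds; "joint_efforts": joint torques, N m; "position": TCP position; "ee_rot": TCP orientation; "contact_force": force on the tool from outside, world axes, zero at the start; "wrist_torque": the same for the moment, N m; "gripper_width": finger opening in mm.
Only numpy, scipy, OpenCV 4.12 (cv2) and the standard library are available. Lean on these libraries where they do the work, as an engineer would, in place of code of your own. Each camera call takes 0.05 s, during which the arm holds its last target.

### The job

Pack the fastener kit: put one of the two flanged nuts, flange down, into the round pocket inside the open tin, then carry the nested pair of lids over together by the inner lid's stem, set the inner lid fully home on the tin with the outer lid still on it, and let go. Then take the outer lid by its collar and lift it alone straight off the stem, leaving the inner lid seated and undisturbed on the tin; finish still holding the outer lid in the gripper, well clear above the stem. Set things down gently rather than dropping them, keep the lids together until the inner one sits on the tin, and leave the other things on the bench where they are.

Things in the scene. Friction and masses are not known exactly. Their poses are not given: they have to be found in the camera images.
- tin: Open round steel tin, upright, fixed. Outer diameter 116 mm, inner 110, rim 78 mm above the origin. Inside, a grey insert: flat top 46 mm above the origin, one central round pocket of 56 mm diameter, its floor 38 mm above the origin (8 mm deep). Origin: on the axis at bench level, z up. A thin dark square plate, 150 mm wide, is drawn round its foot.
- inner_lid: Inner lid, aluminium. Origin: centre of underside, z up. Plug 0-8 mm (102 mm diameter, tapering to 94 below), disc of 115 mm diameter at 8-12 mm, upright stem of 16 mm diameter to 64 mm. Stands on the bench; seated, origin 70 mm above the tin's, disc on the rim. Stem passes the outer lid's collar with 3 mm play and stands 27 mm above it; lifting it carries both lids. 0.18 kg.
- outer_lid: Outer lid, steel, resting loosely on the inner lid. Origin: centre of the plate's underside, z up, 12 mm above the inner lid's origin when nested. Plate 134 mm diameter, 5 mm thick; skirt hangs 9 mm below it (128 mm inside) round the tin's rim; dark upright collar of 44 mm diameter, 5-25 mm above the origin, 22 mm hole. Lifting the collar raises this lid only. 0.22 kg.
- nut_a: Large steel flanged nut lying flange down in the tray (as it must lie in the pocket): flange 48 mm in diameter, 6 mm thick, then a hexagon 36 mm across flats, total height 28 mm. Origin: centre of the flange's flat face; z points to the hexagon (up at the start); x is square to one pair of flats. A dark disc marks the hole. 0.16 kg.
- nut_b: The same kind of nut, lying flange up in the tray (upside down for the pocket). Origin: centre of the hexagon's free end face, which lies on the tray at the start; z points from there towards the flange (up at the start), flange 22 to 28 mm above the origin. Either nut will do, as long as it ends flange down.
- tray: Shallow dark sheet-metal tray, 150 x 190 mm, fixed, with 3 mm walls 9 mm high and a 3 mm thick floor; holds the two nuts side by side and a bolt. Origin: centre of its underside; long side along its y.
- bolt: Bystander, to be left alone: steel bolt 80 mm long lying on the far part of the nut tray.
- carton: Bystander, to be left alone: small closed cardboard carton 60 x 75 x 35 mm.
- packet: Bystander, to be left alone: flat yellow carton 50 x 90 x 28 mm.
- jar: Bystander, to be left alone: small round jar, 56 mm diameter, 60 mm high.
- bottle: Bystander, to be left alone: green bottle, 64 mm diameter, 190 mm high.
- can: Bystander, to be left alone: plain metal can, 66 mm diameter, 150 mm high.
- bracket: Bystander, to be left alone: steel angle bracket, 50 x 50 mm foot with a 50 mm upright leg.
- wrench: Bystander, to be left alone: steel wrench 150 mm long lying on the bench.
Things that resemble listed ones, but are neither listed nor needed, are in the scene too. Leave any orange look-alike of the outer_lid alone.

How it is judged:
By the outcome, as a careful person would: the job done as asked, in the order asked, and still so for the second after the job is handed in, while the arm keeps its last pose, push and grip.
It also fails if it takes over 59 s, if anything falls off the work surface, if the arm or the gripper's body presses on something with over 40 N, if the wrist force passes 120 N, or if a joint passes its speed limit or range.

## Working session

There is one attempt and no reset: what is moved stays moved. The work goes in short steps, Python scripts to look and compute and a shell command to move; the robot and the scene stay as the last step left them, time stands still between calls to the robot, and variables do not carry over. Pictures are saved under pics/ and viewed, and the job is handed in when it is done.

```bash
ls; mkdir -p pics; python3 - <<'E'
from bench import arm
import cv2
print(arm.read_state())
for c in ("scene","side","wrist"):
    im=arm.get_image(c); cv2.imwrite(f"pics/{c}0.png",im[:,:,::-1]); print(c,arm.camera_params(c))
E
```

```text
pics
{'clock': 0.0, 'joints': array([-9.60418578e-01,  3.85607041e-01,  6.61514214e-03, -5.11801419e-04,
       -1.19398625e+00, -2.58598820e-01]), 'joint_vel': array([0.00144163, 0.00031907, 0.00085872, 0.0002299 , 0.0013671 ,
       0.00015817]), 'joint_efforts': array([-1.06206418e-03, -3.92292345e+01,  1.88405085e+01,  4.18628097e+00,
       -4.61609088e-03, -9.70625052e-06]), 'position': array([ 215.1911342 , -586.20937421,  249.18497426]), 'ee_rot': array([-0.69543777, -0.12349436,  0.12383868,  0.69697879]), 'contact_force': array([ 0.24735737, -0.33240061, -0.04301063]), 'wrist_torque': array([-0.01018977,  0.00756657,  0.00250394]), 'gripper_width': 85.3229236971258}
scene {'fx': 384.7829440104279, 'fy': 384.7829440104279, 'cx': 277.3484904241852, 'cy': 204.64795879433996, 'rvec': array([ 1.98169095,  1.22642649, -0.55441414]), 'tvec': array([-219.98849612, -262.38501197, 1403.5113464 ])}
side {'fx': 432.5972924806586, 'fy': 432.5972924806586, 'cx': 284.94133141274625, 'cy': 207.63481958956945, 'rvec': array([ 0.54846603, -2.76405483,  1.03917925]), 'tvec': array([500.46962585, 200.95367836, 975.03906052])}
wrist {'fx': 325.19226210127806, 'fy': 325.19226210127806, 'cx': 280.06699500626803, 'cy': 207.56931581421597, 'rvec': array([-1.68731687, -2.41722339, -0.3672455 ]), 'tvec': array([623.44093453, -39.63072992, 379.05118979])}
```

View pics/scene0.png

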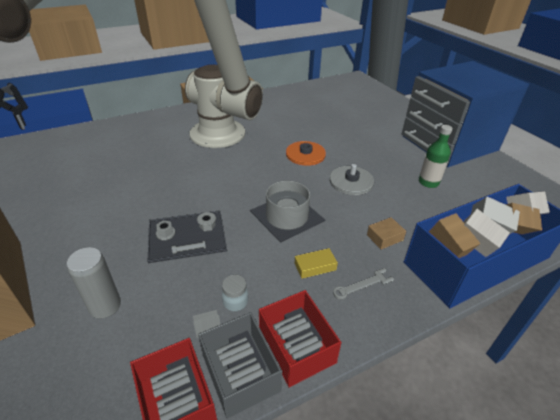

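View pics/side0.png

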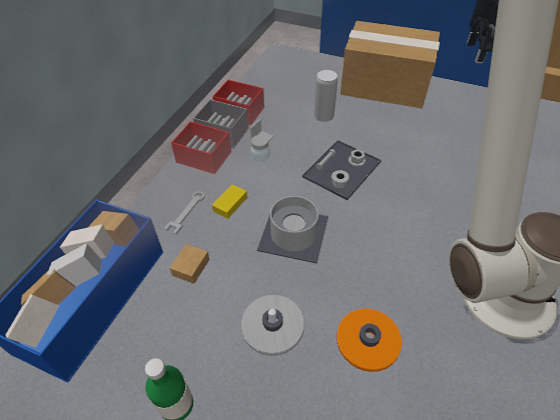

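View pics/wrist0.png

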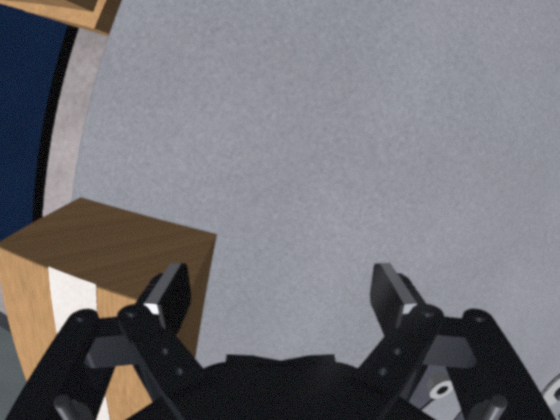

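The scene view shows the tin at (288,205), the tray at (187,235) with nuts at (165,230) and (206,221), the grey lids at (352,179), and the orange look-alike at (306,152). Next I'll get masks and triangulate.

```bash
cat > h.py <<'E'
from bench import arm
import cv2, numpy as np
from scipy.spatial.transform import Rotation as R
def proj(c,P,p=None):
    p=p or arm.camera_params(c); P=np.atleast_2d(np.float64(P))
    K=np.array([[p['fx'],0,p['cx']],[0,p['fy'],p['cy']],[0,0,1]])
    f=cv2.fisheye.projectPoints if c=='wrist' else cv2.projectPoints
    if c=='wrist': return cv2.fisheye.projectPoints(P[:,None],p['rvec'],p['tvec'],K,np.zeros(4))[0][:,0]
    return cv2.projectPoints(P,p['rvec'],p['tvec'],K,None)[0][:,0]
def onplane(c,uv,z,p=None):
    p=p or arm.camera_params(c); uv=np.atleast_2d(np.float64(uv))
    K=np.array([[p['fx'],0,p['cx']],[0,p['fy'],p['cy']],[0,0,1]])
    if c=='wrist':
        d=(uv-[p['cx'],p['cy']])/p['fx'];r=np.linalg.norm(d,axis=1)[:,None]
        d=np.c_[np.sin(r)*d/np.maximum(r,1e-9),np.cos(r)]
    else: d=np.c_[cv2.undistortPoints(uv[:,None],K,None)[:,0],np.ones(len(uv))]
    M=R.from_rotvec(p['rvec']).as_matrix();C=-M.T@p['tvec'];d=d@M
    return C+d*((z-C[2])/d[:,2])[:,None]
def tool(Rq,dv): return R.from_quat(Rq).inv().apply(dv)
E
python3 - <<'E'
from h import *
np.set_printoptions(precision=1,suppress=True)
zc=dict(tin=50,inner_lid=40,outer_lid=18,nut=18,tray=2,bolt=8,carton=17,bracket=10)
for c in("scene","side"):
  for n in ["tin","inner_lid","outer_lid","nut_a","tray","bolt"]:
    for d in arm.masks_of(n,c)[:4]:
        m=d['mask'];v,u=np.nonzero(m);
        print(c,n,round(d['conf'],2),d['extent'],len(u),onplane(c,[u.mean(),v.mean()],zc[n.split('_a')[0]])[0])
print(R.from_quat(arm.read_state()['ee_rot']).as_matrix())
for c in("scene","side"):
  im=arm.get_image(c)[:,:,::-1]
  a,b=((140,205),(340,165)) if c=="scene" else ((300,135),(230,285))
  A=[cv2.resize(im[y:y+70,x:x+95],None,fx=4,fy=4,interpolation=cv2.INTER_CUBIC) for x,y in(a,b)]
  cv2.imwrite(f"pics/{c}_crop.png",np.vstack(A))
E
```

```text
scene tin 0.61 [252.5, 177.1, 71.2, 68.6] 2703 [544.9  -2.1  50. ]
scene outer_lid 0.97 [331.4, 168.6, 41.1, 26.2] 987 [474.9 255.5  18. ]
scene outer_lid 0.57 [285.1, 142.6, 42.8, 24.8] 794 [281.5 207.5  18. ]
scene outer_lid 0.23 [157.9, 220.6, 16.0, 20.6] 286 [ 445.  -301.8   18. ]
scene nut_a 0.86 [157.0, 220.2, 21.2, 22.5] 287 [ 445.9 -302.3   18. ]
scene nut_a 0.86 [198.1, 212.9, 16.6, 16.8] 264 [ 457.4 -195.4   18. ]
scene tray 0.83 [146.8, 210.5, 83.5, 53.1] 2566 [ 479.1 -260.7    2. ]
scene tray 0.57 [68.1, 246.3, 55.0, 70.6] 2557 [ 525.5 -485.9    2. ]
scene bolt 0.65 [173.2, 242.8, 29.9, 10.9] 181 [ 517.2 -265.5    8. ]
side tin 0.83 [260.5, 194.9, 68.2, 68.5] 3383 [502.5  41.5  50. ]
side inner_lid 0.39 [268.3, 308.8, 7.9, 13.3] 103 [462.9 263.6  40. ]
side outer_lid 0.87 [241.1, 295.2, 62.8, 63.1] 2913 [458.  273.2  18. ]
side outer_lid 0.64 [336.3, 307.0, 67.3, 68.2] 3153 [262.3 226.7  18. ]
side outer_lid 0.41 [249.6, 133.8, 20.7, 29.1] 456 [ 719.4 -232.5   18. ]
side nut_a 0.73 [346.8, 148.0, 19.0, 22.9] 217 [ 440.8 -296.8   18. ]
side nut_a 0.63 [329.9, 169.3, 19.1, 18.6] 254 [ 460.7 -197.7   18. ]
side tray 0.92 [302.4, 143.8, 79.6, 56.2] 1928 [ 471.9 -247.6    2. ]
side bolt 0.44 [315.0, 149.5, 19.7, 22.5] 128 [ 526.7 -262.8    8. ]
[[ 0.9  0.  -0.3]
 [ 0.3 -0.   0.9]
 [ 0.  -1.  -0. ]]
```

View pics/scene_crop.png

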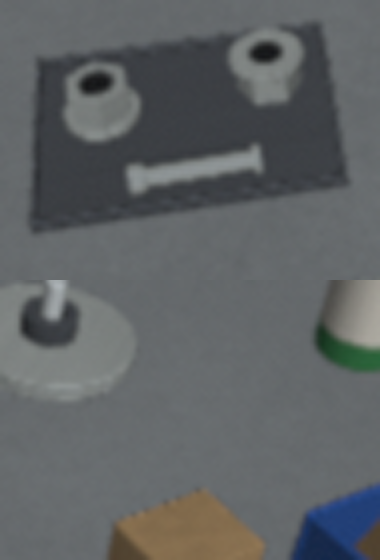

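View pics/side_crop.png

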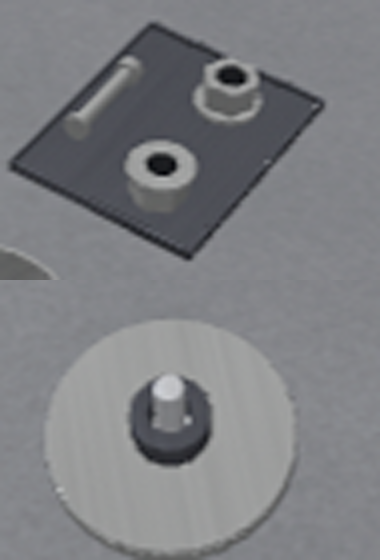

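The flange-down nut_a is the one at scene (165,230) / side (357,157), world ≈ (444,-299). The other at scene (206,221) is flange up, so it is nut_b. Grey lids with the stem are at scene (352,179); the orange plate at (306,152) is to be left alone.

```bash
python3 - <<'E'
from h import *
np.set_printoptions(precision=2,suppress=True)
s=arm.read_state();p=arm.camera_params('wrist')
M=R.from_rotvec(p['rvec']).as_matrix();C=-M.T@p['tvec'];q=s['ee_rot']
print(R.from_quat(q).as_matrix());print('cam pos tool',tool(q,C-s['position']),'axis',tool(q,M[2]),'imgdown',tool(q,M[1]),'TCP pix',proj('wrist',s['position']))
# target TCP
T=np.array([444,-299,180]);print((tool(q,T-s['position']))/10)
# tray yaw: from masks
for c in("scene","side"):
    m=[d for d in arm.masks_of("tray",c)][0]['mask']
    v,u=np.nonzero(m);P=onplane(c,np.c_[u,v],5)[:,:2].astype(np.float32);print(c,cv2.minAreaRect(P))
E
```

```text
[[ 0.94  0.   -0.34]
 [ 0.34 -0.    0.94]
 [ 0.   -1.   -0.  ]]
cam pos tool [ -74.3  -123.66    0.96] axis [ 0.3   0.96 -0.  ] imgdown [ 0.96 -0.3   0.  ] TCP pix [[278.   285.64]]
[31.38  7.03 19.13]
scene ((469.7601318359375, -253.68002319335938), (192.85899353027344, 164.13902282714844), 76.22053527832031)
side ((470.6116943359375, -256.0296325683594), (198.2379913330078, 154.99754333496094), 75.64436340332031)
```

```bash
python3 -m inch '[[1,10,2,6.4,0,0,0],[1,31.4,7,19.1,0,0,0],[1,31.4,7,19.1,0,0,0],[1,31.4,7,19.1,0,0,0],[1,31.4,7,19.1,0,0,0],[1,31.4,7,19.1,0,0,0],[1,31.4,7,19.1,0,0,0],[1,31.4,7,19.1,0,0,0],[1,31.4,7,19.1,0,0,0],[1,31.4,7,19.1,0,0,0],[1,31.4,7,19.1,0,0,0],[1,31.4,7,19.1,0,0,0]]'
python3 - <<'E'
from h import *
np.set_printoptions(precision=1,suppress=True)
s=arm.read_state();p=arm.camera_params('wrist')
print(s['position'],s['ee_rot'],s['clock'])
im=arm.get_image('wrist');cv2.imwrite('pics/w1.png',im[:,:,::-1])
for d in arm.masks_of('nut_a','wrist'):
    v,u=np.nonzero(d['mask']);print(d['conf'],d['extent'],u.mean(),v.mean(),onplane('wrist',[u.mean(),v.mean()],20,p))
print(proj('wrist',[444,-299,31],p))
E
```

```text
clock: 1.95
position: [444.4, -299.1, 180.4]
ee_rot: [0.696, 0.124, -0.124, -0.696]
contact_force: [0.1, -0.9, -1.2]
gripper_width: 85.7
[ 444.4 -299.1  180.4] [ 0.7  0.1 -0.1 -0.7] 1.95
0.93 [256.3, 160.8, 48.1, 53.9] 279.8735687022901 186.4790076335878 [[ 438.6 -300.6   20. ]]
0.72 [352.0, 221.0, 49.6, 46.8] 374.53284258210647 243.99263873159683 [[ 460.2 -193.8   20. ]]
[[279.5 195.7]]
```

View pics/w1.png

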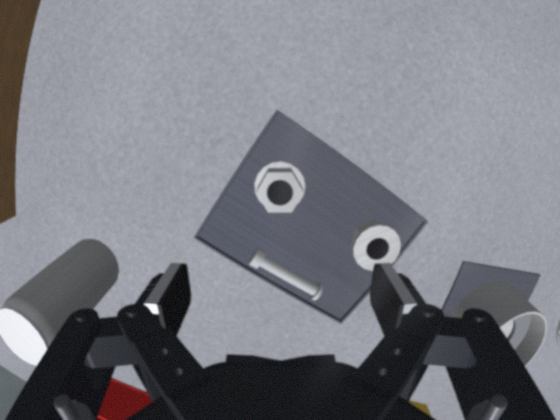

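The wrist view shows nut_a (hexagon up) at (280,190) and nut_b (flange up) at (377,245). I'll rectify the hexagon's top plane to get its centre and yaw.

```bash
cat >> h.py <<'E'
def rect(c,im,p,cx,cy,z,half=40,sc=6):
    # image: col = +tool? simply col=x, row=y (y down increasing)
    g=np.arange(-half,half,1/sc);X,Y=np.meshgrid(cx+g,cy+g)
    uv=proj(c,np.c_[X.ravel(),Y.ravel(),np.full(X.size,z)],p).astype(np.float32).reshape(X.shape+(2,))
    return cv2.remap(im,uv,None,cv2.INTER_CUBIC)
E
python3 - <<'E'
from h import *
s=arm.read_state();p=arm.camera_params('wrist')
im=arm.get_image('wrist')
o=[]
r=rect('wrist',im,p,441,-300,31,40,6)
cv2.imwrite('pics/r1.png',r[:,:,::-1])
E
```

```text
(no output)
```

View pics/r1.png

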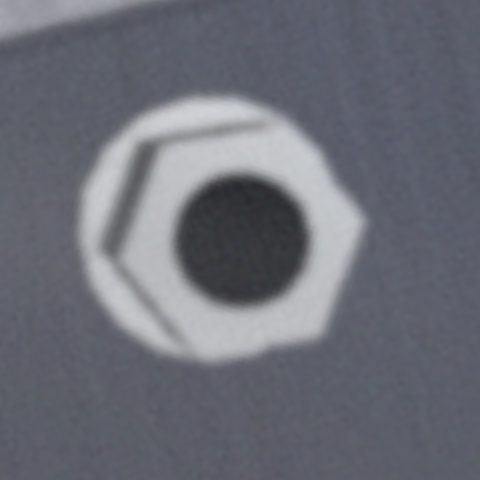

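```bash
python3 - <<'E'
from h import *
np.set_printoptions(precision=2,suppress=True)
s=arm.read_state();print(s['joints'],s['clock'])
for z in(60,29):print(tool(s['ee_rot'],np.array([441.1,-300,z])-s['position'])/10)
E
python3 -m inch '[[1,-0.4,5,0,0,7,0],[1,-0.35,12,0.05,0,14,0],[1,-0.35,12,0.05,0,21,0],[1,-0.35,12,0.05,0,28,0],[1,-0.35,12,0.05,0,28,0],[1,-0.35,12,0.05,0,28,0],[1,-0.35,12,0.05,0,28,0],[1,-0.35,12,0.05,0,28,0]]'
python3 - <<'E'
from h import *
np.set_printoptions(precision=3,suppress=True)
s=arm.read_state();p=arm.camera_params('wrist');print(s['position'],R.from_quat(s['ee_rot']).as_matrix(),s['joints'])
im=arm.get_image('wrist');cv2.imwrite('pics/w2.png',im[:,:,::-1])
print(proj('wrist',[[441.1,-300,31],s['position']],p))
print(tool(s['ee_rot'],np.array([441.1,-300,29])-s['position'])/10)
E
```

```text
[-0.29  0.3  -0.31  0.   -0.96 -0.93] 2.1
[-0.24 12.06  0.11]
[-0.24 15.16  0.11]
clock: 2.77
position: [441.7, -300.6, 61.9]
ee_rot: [0.706, -0.047, 0.049, -0.705]
contact_force: [-0.0, 0.1, -0.3]
gripper_width: 85.3
[ 441.745 -300.648   61.851] [[ 0.991  0.003  0.135]
 [-0.135 -0.001  0.991]
 [ 0.004 -1.    -0.001]] [-0.294  0.449 -0.446  0.    -0.672 -1.413]
[[278.431 254.993]
 [276.761 286.727]]
[-0.084  3.285  0.058]
```

View pics/w2.png

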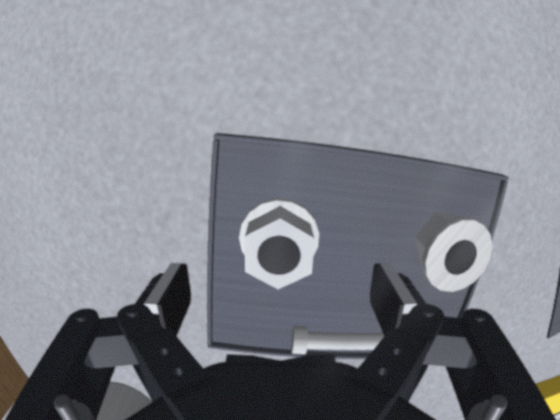

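```bash
python3 -m inch '[[1,-0.1,1.5,0.05,0,0,0],[1,-0.1,3.3,0.05,0,0,0],[1,-0.1,3.3,0.05,0,0,0],[0.4,-0.1,3.3,0.05,0,0,0],[0.3,-0.1,3.3,0.05,0,0,0],[0.3,-0.1,3.3,0.05,0,0,0],[0.3,-0.1,3.3,0.05,0,0,0],[0.3,-0.1,3.3,0.05,0,0,0],[0.3,-0.1,3.3,0.05,0,0,0],[0.3,-0.1,3.3,0.05,0,0,0]]'
python3 - <<'E'
from h import *
s=arm.read_state();p=arm.camera_params('wrist');print(s['position'],s['contact_force'],s['gripper_width'])
im=arm.get_image('wrist');cv2.imwrite('pics/w3.png',im[:,:,::-1])
E
```

```text
clock: 3.65
position: [441.0, -299.7, 28.6]
ee_rot: [0.706, -0.047, 0.049, -0.705]
contact_force: [-0.3, 0.4, 6.2]
gripper_width: 34.9
[ 440.99286756 -299.65054618   28.63443411] [-0.31655327  0.37921323  6.19880085] 34.946046701643425
```

View pics/w3.png

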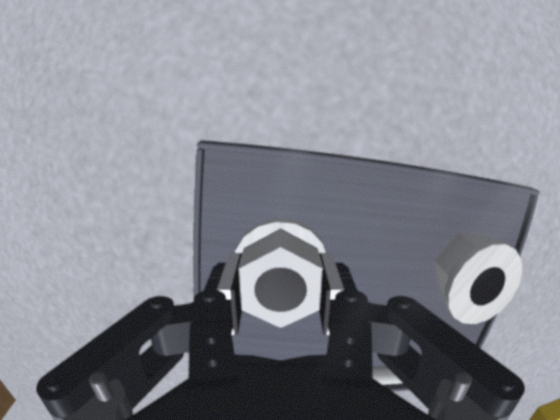

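```bash
python3 -m inch '[[0,0,0,0,0,0,0],[0,0,-1,0,0,0,0],[0,0,-3,0,0,0,0],[0,0,-6,0,0,0,0],[0,0,-10,2,0,0,0],[0,-2.4,-15,6,0,0,0],[0,-2.4,-16,31.4,0,0,0],[0,-2.4,-16,31.4,0,0,0],[0,-2.4,-16,31.4,0,0,0],[0,-2.4,-16,31.4,0,0,0],[0,-2.4,-16,31.4,0,0,0],[0,-2.4,-16,31.4,0,0,0],[0,-2.4,-16,31.4,0,0,0],[0,-2.4,-16,31.4,0,0,0]]'
python3 - <<'E'
from h import *
np.set_printoptions(precision=3,suppress=True)
s=arm.read_state();p=arm.camera_params('wrist');print(s['position'],s['contact_force'],s['gripper_width'],s['clock'])
im=arm.get_image('wrist');cv2.imwrite('pics/w4.png',im[:,:,::-1])
r=rect('wrist',im,p,530,18,38,70,4);cv2.imwrite('pics/r4.png',r[:,:,::-1])
r=rect('wrist',im,p,530,18,78,70,4);cv2.imwrite('pics/r4b.png',r[:,:,::-1])
E
```

```text
clock: 4.87
position: [459.7, 18.7, 188.5]
ee_rot: [-0.705, 0.046, -0.047, 0.706]
contact_force: [-0.0, -0.2, -0.9]
gripper_width: 34.5
[459.719  18.727 188.472] [-0.005 -0.194 -0.866] 34.48523744219452 4.8667
```

View pics/w4.png

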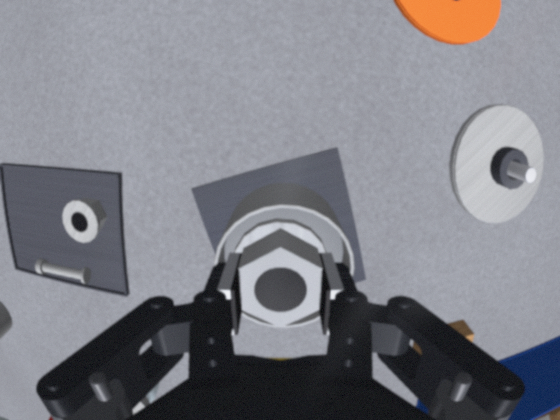

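View pics/r4.png

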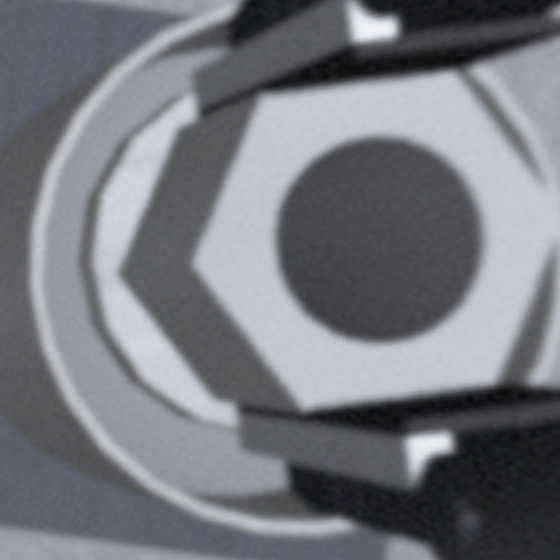

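View pics/r4b.png

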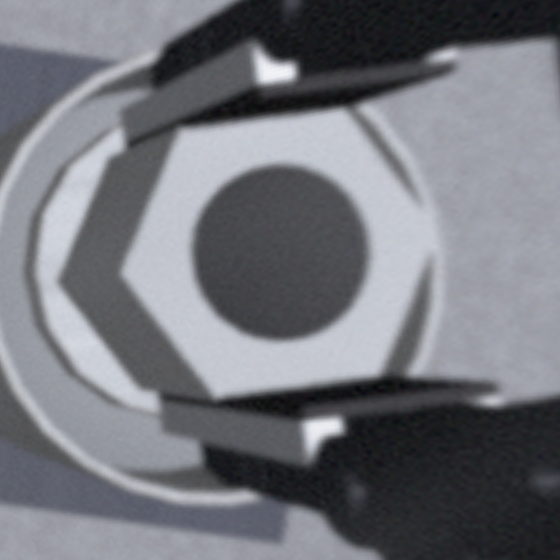

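The nut is held. The tin rim is visible around it, but partly hidden. I'll back off a little for a clean view of the tin and lids.

```bash
python3 -m inch '[[0,-5.5,-2,6,0,0,0],[0,-5.5,-2,6,0,0,0],[0,-5.5,-2,6,0,0,0],[0,-5.5,-2,6,0,0,0],[0,-5.5,-2,6,0,0,0],[0,-5.5,-2,6,0,0,0]]'
python3 - <<'E'
from h import *
np.set_printoptions(precision=3,suppress=True)
s=arm.read_state();p=arm.camera_params('wrist');print(s['position'],R.from_quat(s['ee_rot']).as_matrix(),s['clock'])
im=arm.get_image('wrist');cv2.imwrite('pics/w5.png',im[:,:,::-1]);np.savez('w5.npz',im=im,**p)
def H(cx,cy,z,r0,r1,half,nm):
    r=rect('wrist',im,p,cx,cy,z,half,4)
    g=cv2.cvtColor(r,cv2.COLOR_RGB2GRAY)
    for prm in (30,20):
        c=cv2.HoughCircles(cv2.GaussianBlur(g,(5,5),1),cv2.HOUGH_GRADIENT_ALT,1,5,param1=150,param2=0.5,minRadius=int(r0*4),maxRadius=int(r1*4))
    o=r.copy()
    if c is not None:
        for x,y,q in c[0]: print(nm,cx-half+x/4,cy-half+y/4,q/4); cv2.circle(o,(int(x),int(y)),int(q),(255,0,0),1)
    cv2.imwrite(f'pics/{nm}.png',o[:,:,::-1])
H(515,16,78,52,60,72,'tinrim');H(515,16,46,26,30,72,'pocket');H(463,262,17,60,70,75,'lid')
H(463,262,37,9,24,40,'collar');H(463,262,64,6,10,40,'stem')
E
```

```text
clock: 5.42
position: [412.6, 80.7, 206.9]
ee_rot: [0.706, -0.049, 0.049, -0.705]
contact_force: [-0.2, -0.3, -1.4]
gripper_width: 34.9
[412.635  80.727 206.917] [[ 0.99  -0.001  0.139]
 [-0.139 -0.001  0.99 ]
 [-0.001 -1.    -0.001]] 5.4167
pocket 513.0 67.75 26.62797
collar 456.0 258.5 21.913862
stem 461.25 266.25 7.5077643
```

View pics/w5.png

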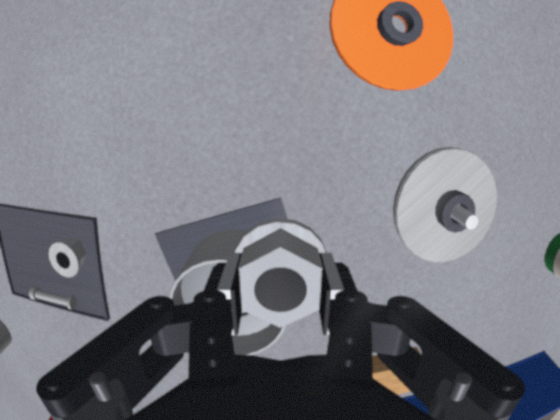

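View pics/tinrim.png

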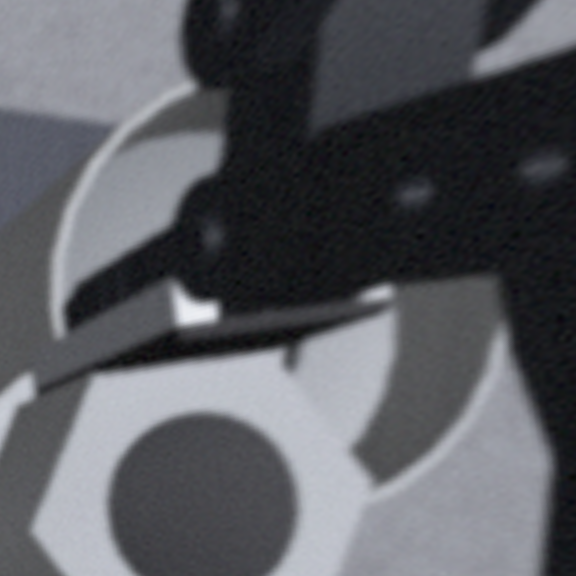

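View pics/pocket.png

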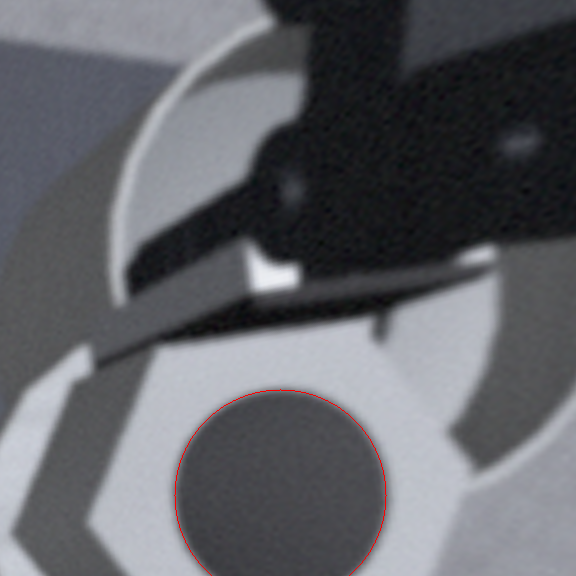

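View pics/lid.png

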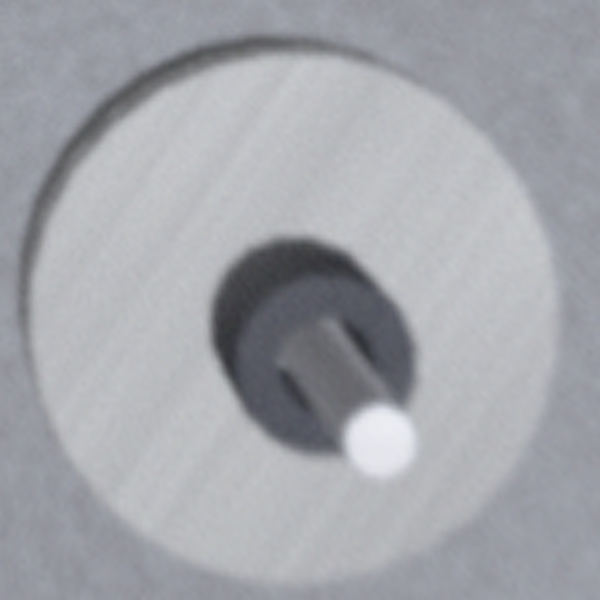

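View pics/stem.png

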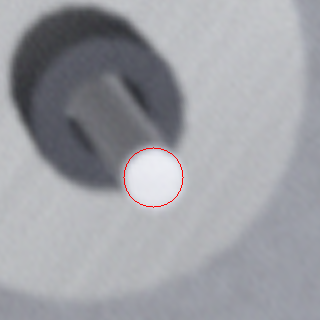

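```bash
python3 - <<'E'
from h import *
t=np.linspace(0,2*np.pi,120)
def ring(c,z,r): return np.c_[c[0]+r*np.cos(t),c[1]+r*np.sin(t),np.full(120,z)]
c=(513.7,16.1)
ims=[]
for n in("scene","side"):
    im=cv2.cvtColor(arm.get_image(n),cv2.COLOR_RGB2BGR);x,y=(245,170) if n=="scene" else(255,185)
    o=cv2.resize(im[y:y+80,x:x+95],None,fx=8,fy=8,interpolation=cv2.INTER_CUBIC)
    for z,r,k in((78,58,(0,0,255)),(78,55,(0,0,255)),(46,28,(0,255,0)),(38,28,(0,255,0))):
        q=(proj(n,ring(c,z,r))-[x,y]+.5)*8-.5;cv2.polylines(o,[q.astype(int)],True,k,1)
    cv2.imwrite(f'pics/ov_{n}.png',o[:600])
d=np.load('w5.npz');im=d['im'][:,:,::-1];p={k:d[k] for k in d.files if k!='im'};p={k:(float(v) if v.ndim==0 else v) for k,v in p.items()}
x,y=150,190;o=cv2.resize(im[y:y+180,x:x+180],None,fx=3.3,fy=3.3)
for z,r in((78,58),(78,55)):
    cv2.polylines(o,[((proj('wrist',ring(c,z,r),p)-[x,y]+.5)*3.3-.5).astype(int)],True,(0,0,255),1)
cv2.imwrite('pics/ov_w.png',o)
E
```

```text
(no output)
```

View pics/ov_scene.png

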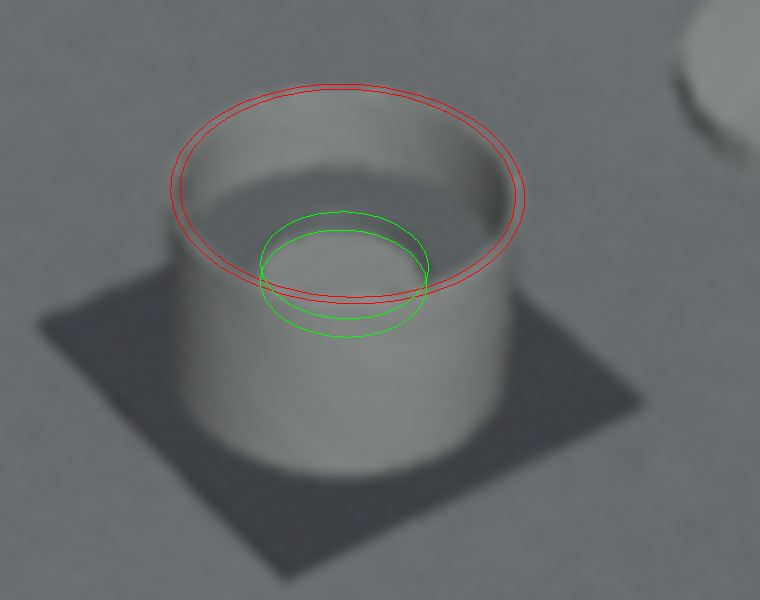

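View pics/ov_side.png

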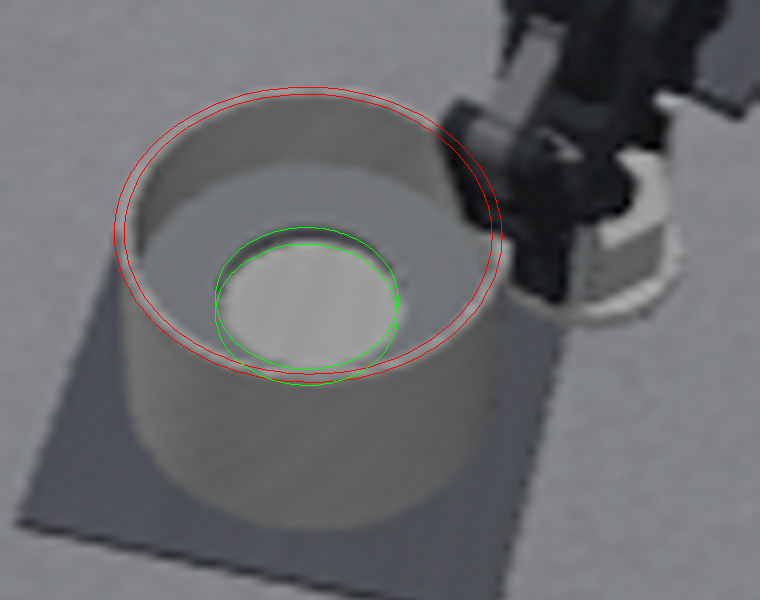

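View pics/ov_w.png

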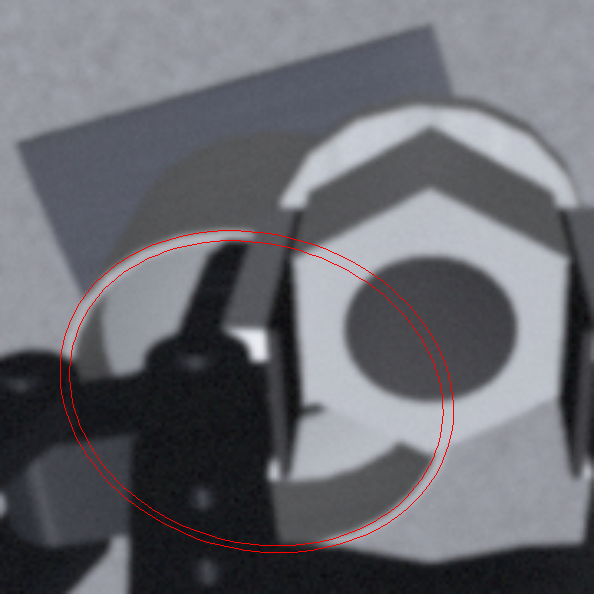

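The rim overlay at (513.7,16.1) fits in all three views. Next I'll move the nut above the pocket.

```bash
python3 - <<'E'
from h import *
np.set_printoptions(precision=2,suppress=True)
s=arm.read_state();print(s['position'])
for z in(130,66):print(tool(s['ee_rot'],np.array([513.7,16.1,z])-s['position'])/10)
E
```

```text
[412.91  80.82 206.86]
[10.89  7.68 -5.  ]
[10.89 14.08 -5.  ]
```

```bash
python3 -m inch '[[0,5,0,-2,0,0,0],[0,8,4,-4,0,0,0],[0,10.9,7,-5,0,0,0],[0,10.9,10,-5,0,0,0],[0,10.9,10,-5,0,0,0],[0,10.9,10,-5,0,0,0],[0,10.9,10,-5,0,0,0],[0,10.9,10,-5,0,0,0]]'
python3 - <<'E'
from h import *
np.set_printoptions(precision=2,suppress=True)
s=arm.read_state();print(s['position'])
print(tool(s['ee_rot'],np.array([513.7,16.1,66])-s['position'])/10)
for n in('scene','side'):
    im=arm.get_image(n)[:,:,::-1];x,y=(235,130) if n=="scene" else(245,140)
    cv2.imwrite(f'pics/d1_{n}.png',cv2.resize(im[y:y+120,x:x+120],None,fx=4,fy=4,interpolation=cv2.INTER_CUBIC))
E
```

```text
clock: 6.23
position: [514.7, 17.9, 109.1]
ee_rot: [-0.705, 0.047, -0.049, 0.706]
contact_force: [-0.1, -0.5, -1.0]
gripper_width: 34.8
[514.68  17.87 109.14]
[-0.09  4.31 -0.19]
```

View pics/d1_scene.png

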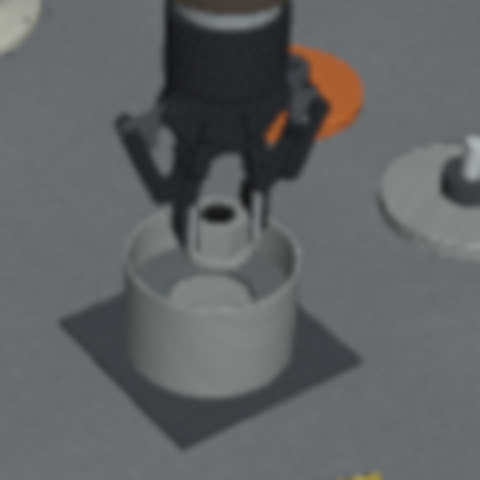

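View pics/d1_side.png

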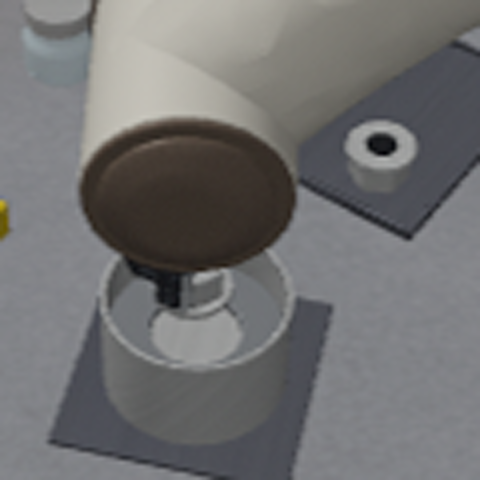

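```bash
python3 -m inch '[[0,-0.1,1.5,-0.15,0,0,0],[0,-0.1,3,-0.2,0,0,0],[0,-0.1,3.6,-0.2,0,0,0],[0,-0.1,4,-0.2,0,0,0],[0,-0.1,4.1,-0.2,0,0,0],[0,-0.1,4.1,-0.2,0,0,0]]'
python3 -m inch '[[0,0,0.1,0,0,0,0],[0,0,0.1,0,0,0,0]]'
```

```text
clock: 6.83
position: [513.1, 16.1, 67.0]
ee_rot: [-0.705, 0.048, -0.049, 0.706]
contact_force: [0.1, 0.1, -1.7]
gripper_width: 34.8
clock: 7.0
position: [513.0, 15.9, 65.9]
ee_rot: [-0.705, 0.048, -0.049, 0.706]
contact_force: [-0.2, -0.1, -2.9]
gripper_width: 34.6
```

```bash
python3 -m inch '[[0,0.05,0.1,0,0,0,0],[0,0.05,0.15,0,0,0,0],[0,0.05,0.15,0,0,0,0]]'
python3 -m inch '[[0,0,0.08,0,0,0,0],[0,0,0.08,0,0,0,0]]'
```

```text
clock: 7.25
position: [513.1, 15.6, 63.8]
ee_rot: [-0.705, 0.048, -0.048, 0.705]
contact_force: [-0.5, -0.9, -1.3]
gripper_width: 34.6
clock: 7.42
position: [513.2, 15.6, 63.6]
ee_rot: [0.706, -0.048, 0.048, -0.705]
contact_force: [-2.8, -0.6, 3.2]
gripper_width: 34.7
```

```bash
python3 -m inch '[[0.5,0,0.05,0,0,0,0],[0.55,0,0.05,0,0,0,0],[0.58,0,0.05,0,0,0,0],[0.58,0,0.05,0,0,0,0],[0.58,0,0.05,0,0,0,0]]'
python3 -m inch '[[0.58,0,-1,0,0,0,0],[0.58,0,-3,0,0,0,0],[0.58,0,-7,0,0,0,0],[0.58,-3,-10,4,0,0,0],[0.58,-6,-12,8,0,0,0],[0.58,-6,-12,8,0,0,0],[0.58,-6,-12,8,0,0,0],[0.58,-6,-12,8,0,0,0]]'
python3 - <<'E'
from h import *
np.set_printoptions(precision=2,suppress=True)
s=arm.read_state();p=arm.camera_params('wrist');print(s['position'])
im=arm.get_image('wrist');cv2.imwrite('pics/w6.png',im[:,:,::-1])
r=rect('wrist',im,p,513.4,16.1,66,70,4);cv2.imwrite('pics/r6.png',r[:,:,::-1])
im=arm.get_image('scene')[:,:,::-1];x,y=245,150;cv2.imwrite('pics/s6.png',cv2.resize(im[y:y+100,x:x+140],None,fx=5,fy=5,interpolation=cv2.INTER_CUBIC))
E
```

```text
clock: 7.83
position: [513.2, 15.7, 62.4]
ee_rot: [-0.705, 0.048, -0.048, 0.705]
contact_force: [-0.1, -0.2, -0.4]
gripper_width: 49.3
clock: 8.5
position: [464.5, 104.3, 184.1]
ee_rot: [-0.705, 0.046, -0.048, 0.706]
contact_force: [-0.1, 0.0, 0.1]
gripper_width: 49.5
[464.52 104.27 184.11]
```

View pics/w6.png

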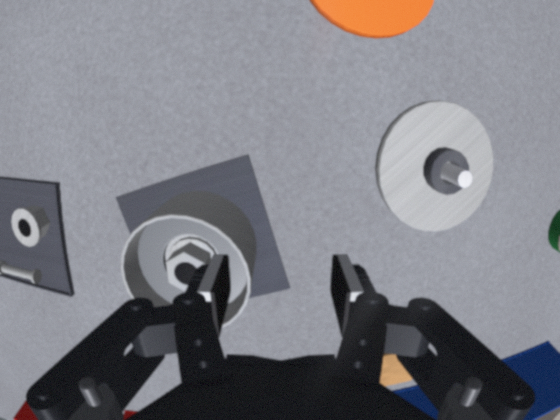

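View pics/r6.png

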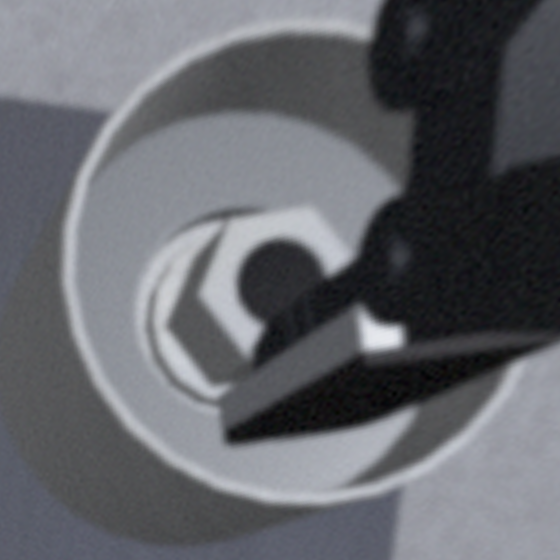

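View pics/s6.png

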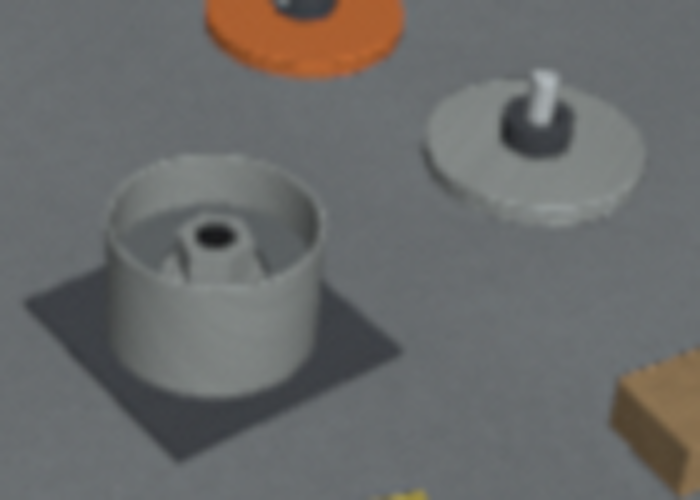

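The nut sits flat in the pocket. Next I'll measure the stem and approach it.

```bash
python3 - <<'E'
from h import *
np.set_printoptions(precision=2,suppress=True)
s=arm.read_state();p=arm.camera_params('wrist')
im=arm.get_image('wrist')
r=rect('wrist',im,p,461,266,64,30,6);g=cv2.GaussianBlur(cv2.cvtColor(r,cv2.COLOR_RGB2GRAY),(5,5),1)
v,u=np.nonzero(g>np.max(g)*.88);print('stem',461-30+u.mean()/6,266-30+v.mean()/6,len(u)/36,'exp',np.pi*64)
r=rect('wrist',im,p,461,266,37,40,6);cv2.imwrite('pics/r7.png',r[:,:,::-1])
for z in(120,61):print(tool(s['ee_rot'],np.array([461.2,266.2,z])-s['position'])/10)
print(s['joints'])
E
python3 -m inch '[[0.58,0,0,4,0,0,0],[0.58,-2.5,2,12,0,0,0],[0.58,-2.5,6,16.1,0,0,0],[0.58,-2.5,6,16.1,0,0,0],[0.58,-2.5,6,16.1,0,0,0],[0.58,-2.5,6,16.1,0,0,0],[0.58,-2.5,6,16.1,0,0,0]]'
python3 - <<'E'
from h import *
np.set_printoptions(precision=2,suppress=True)
s=arm.read_state();p=arm.camera_params('wrist');print(s['position'])
im=arm.get_image('wrist');cv2.imwrite('pics/w7.png',im[:,:,::-1])
r=rect('wrist',im,p,461,266,64,30,6);g=cv2.GaussianBlur(cv2.cvtColor(r,cv2.COLOR_RGB2GRAY),(5,5),1)
v,u=np.nonzero(g>np.max(g)*.88);print('stem',461-30+u.mean()/6,266-30+v.mean()/6,len(u)/36,'exp',np.pi*64)
print(tool(s['ee_rot'],np.array([461.2,266.2,61])-s['position'])/10)
E
```

```text
stem 461.73385034941197 266.95699108005226 162.97222222222223 exp 201.06192982974676
[-2.55  6.25 16.15]
[-2.54 12.15 16.15]
[ 0.56  0.2  -0.45 -0.   -0.93 -2.27]
clock: 9.23
position: [461.8, 265.1, 121.3]
ee_rot: [0.706, -0.049, 0.048, -0.704]
contact_force: [-0.3, 0.1, -0.1]
gripper_width: 49.7
[461.78 265.14 121.26]
stem 461.208249558277 267.0366782428563 151.97222222222223 exp 201.06192982974676
[-0.06  6.03  0.11]
```

View pics/w7.png

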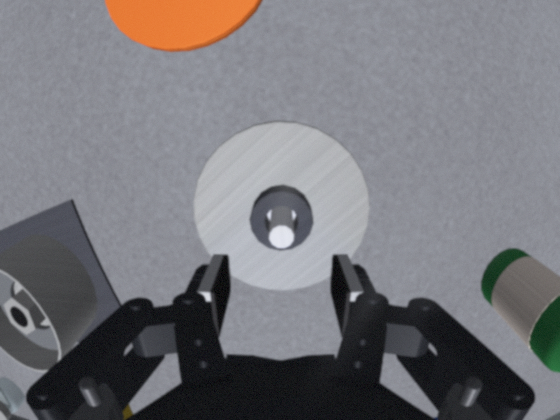

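```bash
python3 -m inch '[[0.58,-0.05,2,0.15,0,0,0],[0.58,-0.05,4.5,0.15,0,0,0],[0.5,-0.05,6,0.15,0,0,0],[0.4,-0.05,6,0.15,0,0,0],[0.3,-0.05,6,0.15,0,0,0]]'
python3 - <<'E'
from h import *
np.set_printoptions(precision=2,suppress=True)
s=arm.read_state();p=arm.camera_params('wrist');print(s['position'])
im=arm.get_image('wrist');cv2.imwrite('pics/w8.png',im[150:400,100:460,::-1])
E
```

```text
clock: 9.7
position: [462.0, 266.2, 63.0]
ee_rot: [0.706, -0.049, 0.049, -0.705]
contact_force: [0.6, 0.5, -0.5]
gripper_width: 25.9
[462.   266.22  63.02]
```

View pics/w8.png

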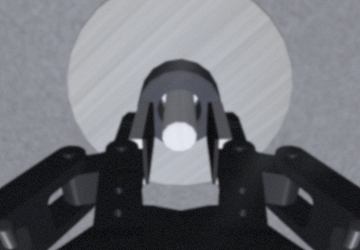

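```bash
python3 -m inch '[[0.15,0,0.1,0.03,0,0,0],[0,0,0.1,0.03,0,0,0],[0,0,0.1,0.03,0,0,0],[0,0,0.1,0.03,0,0,0],[0,0,0.1,0.03,0,0,0]]'
```

```text
clock: 10.17
position: [462.5, 267.6, 63.7]
ee_rot: [-0.705, 0.048, -0.049, 0.706]
contact_force: [0.7, -4.1, 6.5]
gripper_width: 13.6
```

```bash
python3 - <<'E'
from h import *
np.set_printoptions(precision=2,suppress=True)
s=arm.read_state();print(s['position'],s['contact_force'],s['gripper_width'])
o=[]
for c,x,y in(('scene',310,130),('side',230,270),('wrist',220,220)):
    im=arm.get_image(c)[:,:,::-1];o.append(cv2.resize(im[y:y+80,x:x+100],None,fx=5,fy=5,interpolation=cv2.INTER_CUBIC)[:,:,:])
    cv2.imwrite(f'pics/g9_{c}.png',o[-1])
E
```

```text
[462.49 267.61  63.68] [ 0.74 -4.14  6.52] 13.62153284593433
```

View pics/g9_scene.png

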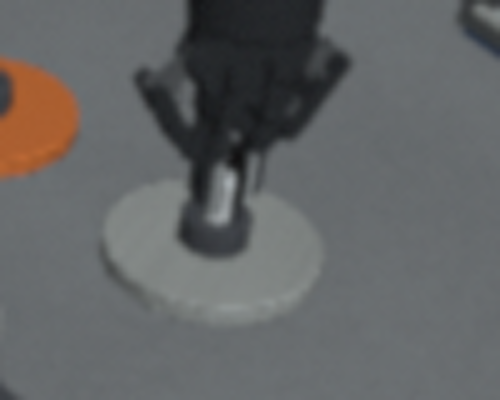

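View pics/g9_wrist.png

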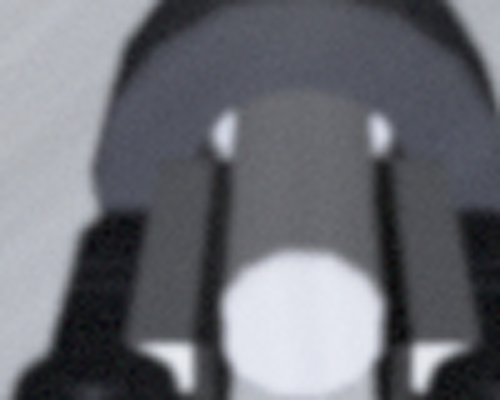

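```bash
python3 -m inch '[[0.35,0,0,0,0,0,0],[0.35,-0.05,-0.3,0,0,0,0],[0.35,-0.05,-0.3,0,0,0,0],[0.25,-0.05,-0.3,0,0,0,0]]'
python3 -m inch '[[0,0,0,0,0,0,0],[0,0,0,0,0,0,0],[0,0,0,0,0,0,0],[0,0,0,0,0,0,0],[0,0,0,0,0,0,0]]'
```

```text
clock: 10.65
position: [461.2, 268.3, 65.0]
ee_rot: [-0.705, 0.048, -0.049, 0.706]
contact_force: [1.4, 0.2, -1.0]
gripper_width: 21.4
clock: 11.07
position: [461.1, 268.1, 65.0]
ee_rot: [-0.705, 0.048, -0.048, 0.706]
contact_force: [-2.4, 0.5, 5.6]
gripper_width: 13.2
```

```bash
python3 -m inch '[[0,0,-0.5,0,0,0,0],[0,0,-1.5,0,0,0,0],[0,0,-2.5,0,0,0,0],[0,0,-3,0,0,0,0],[0,0,-3,0,0,0,0]]'
python3 - <<'E'
from h import *
for c,x,y in(('scene',310,130),('side',220,250)):
    im=arm.get_image(c)[:,:,::-1];cv2.imwrite(f'pics/g10_{c}.png',cv2.resize(im[y:y+90,x:x+100],None,fx=5,fy=5,interpolation=cv2.INTER_CUBIC))
im=arm.get_image('wrist')[:,:,::-1];cv2.imwrite('pics/w10.png',im)
E
```

```text
clock: 11.48
position: [461.8, 268.7, 96.2]
ee_rot: [-0.705, 0.047, -0.049, 0.706]
contact_force: [-0.4, 0.0, -3.1]
gripper_width: 13.2
```

View pics/g10_scene.png

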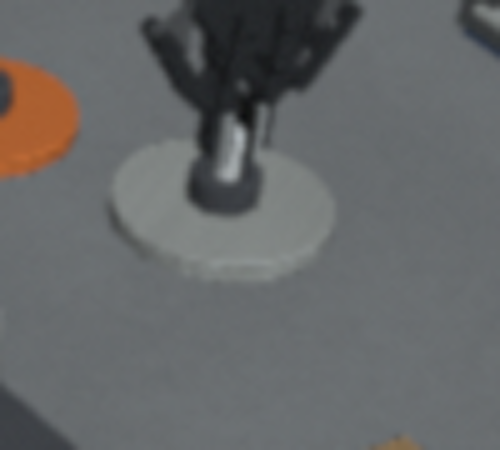

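View pics/g10_side.png

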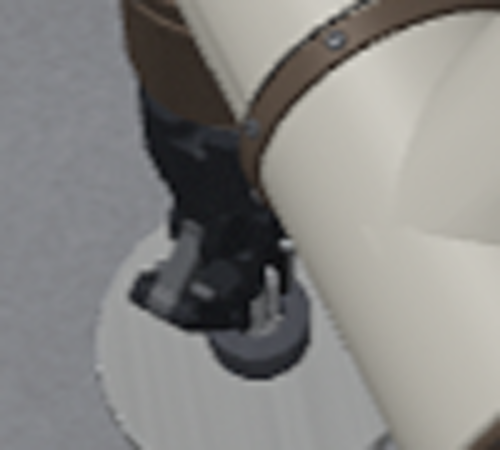

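View pics/w10.png

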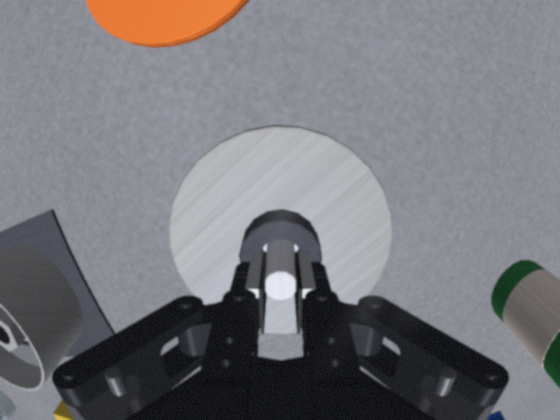

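Both lids are lifted (load about 3–4 N) and look level. I'll measure the lid centre relative to the TCP before carrying.

```bash
cat > st.py <<'E'
from h import *
def stem(zt):
    s=arm.read_state();p=arm.camera_params('wrist');im=arm.get_image('wrist');P=s['position']
    r=rect('wrist',im,p,P[0],P[1],zt,25,8);g=cv2.GaussianBlur(cv2.cvtColor(r,cv2.COLOR_RGB2GRAY),(5,5),1)
    b=(g>np.max(g)*.9).astype(np.uint8);n,l,stt,cen=cv2.connectedComponentsWithStats(b)
    for i in range(1,n):
        if stt[i,4]>2000: print('blob',P[:2]-25+cen[i]/8,stt[i,4]/64)
    return s
E
python3 - <<'E'
from st import *
np.set_printoptions(precision=2,suppress=True)
s=stem(95.2);print(s['position'])
p=arm.camera_params('wrist');im=arm.get_image('wrist')
# outer plate circle at z=31.2+17
r=rect('wrist',im,p,462,268,48.2,75,4);cv2.imwrite('pics/r11.png',r[:,:,::-1])
E
```

```text
blob [460.25 269.25] 143.375
[460.77 267.73  94.38]
```

View pics/r11.png

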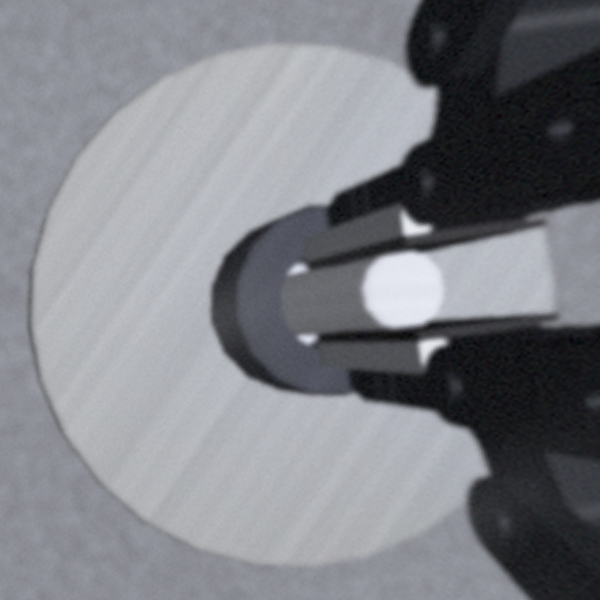

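```bash
python3 - <<'E'
from h import *
np.set_printoptions(precision=2,suppress=True)
s=arm.read_state();print(s['position'],s['clock'])
print(tool(s['ee_rot'],np.array([513.7,16,190])-s['position'])/10)
E
python3 -m inch '[[0,0,-2,0,0,0,0],[0,0,-4,0,0,0,0],[0,0,-6,-0.5,0,0,0],[0,0,-8,-2,0,0,0],[0,1,-9.5,-4,0,0,0],[0,2,-9.5,-6.5,0,0,0],[0,3.5,-9.5,-9,0,0,0],[0,5,-9.5,-11.5,0,0,0],[0,6.5,-9.5,-14,0,0,0],[0,7.5,-9.5,-16.5,0,0,0],[0,8.5,-9.5,-19,0,0,0],[0,8.7,-9.5,-21.5,0,0,0],[0,8.7,-9.5,-23,0,0,0],[0,8.7,-9.5,-24,0,0,0],[0,8.7,-9.5,-24.2,0,0,0],[0,8.7,-9.5,-24.2,0,0,0]]'
python3 - <<'E'
from st import *
np.set_printoptions(precision=2,suppress=True)
s=arm.read_state();print(s['position'],s['clock'],s['contact_force'])
for c,x,y in(('scene',215,70),('side',225,110),('wrist',200,100)):
    im=arm.get_image(c)[:,:,::-1];w,h=(150,180)
    cv2.imwrite(f'pics/c12_{c}.png',cv2.resize(im[y:y+h,x:x+w],None,fx=3.3,fy=3.3,interpolation=cv2.INTER_CUBIC) if c!='wrist' else im)
stem(s['position'][2]-1)
E
```

```text
[460.75 267.64  94.06] 11.7333
[  8.68  -9.58 -24.21]
clock: 13.07
position: [514.1, 16.1, 189.3]
ee_rot: [-0.705, 0.049, -0.049, 0.705]
contact_force: [0.5, -0.0, -3.9]
gripper_width: 13.5
[514.06  16.09 189.3 ] 13.0667 [ 0.46 -0.01 -3.9 ]
blob [515.19  18.61] 151.265625
```

View pics/c12_scene.png

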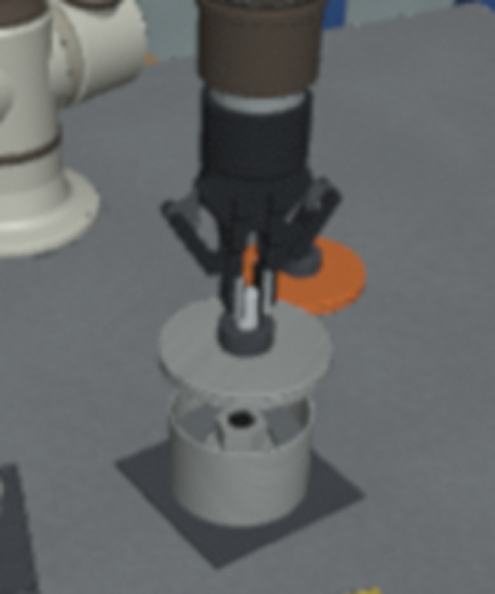

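View pics/c12_side.png

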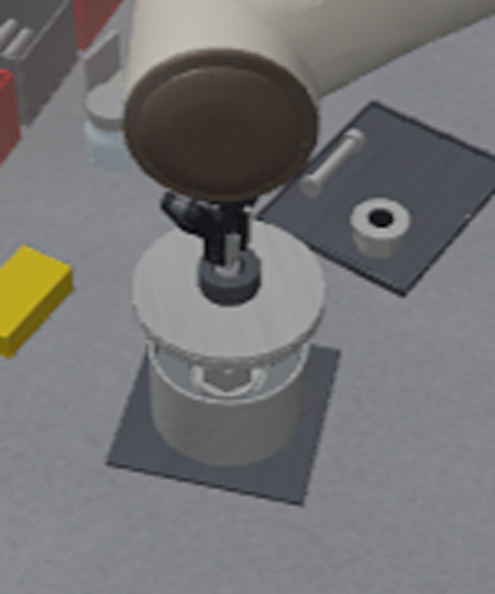

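View pics/c12_wrist.png

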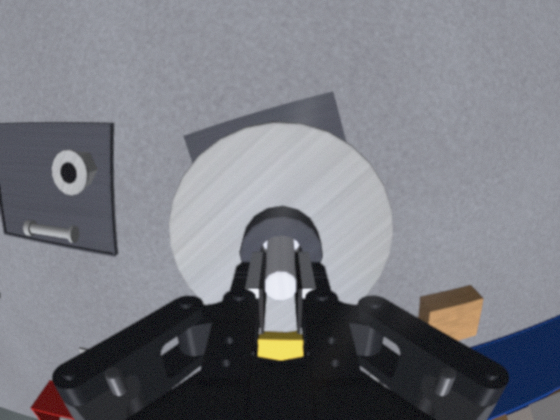

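```bash
cat > ov.py <<'E'
from h import *
t=np.linspace(0,2*np.pi,120)
def ring(c,z,r): return np.c_[c[0]+r*np.cos(t),c[1]+r*np.sin(t),np.full(120,z)]
def ov(n,name,x,y,w,h,f,rings):
    im=cv2.cvtColor(arm.get_image(n),cv2.COLOR_RGB2BGR)
    o=cv2.resize(im[y:y+h,x:x+w],None,fx=f,fy=f,interpolation=cv2.INTER_CUBIC)
    for c,z,r,k in rings:
        q=(proj(n,ring(c,z,r))-[x,y]+.5)*f-.5;cv2.polylines(o,[q.astype(int)],True,k,1)
    cv2.imwrite(name,o)
E
python3 - <<'E'
from ov import *
z=189.3-65
rg=[((514.1,16.1),z+17,67,(0,0,255)),((514.1,16.1),z+37,22,(0,0,255)),((514.1,16.1),z+17-14,67,(0,0,255)),((513.7,16.1),0,58,(0,255,0))]
ov('scene','pics/o13a.png',255,155,70,80,8,rg);ov('side','pics/o13b.png',255,170,80,80,7,rg)
E
```

```text
(no output)
```

View pics/o13a.png

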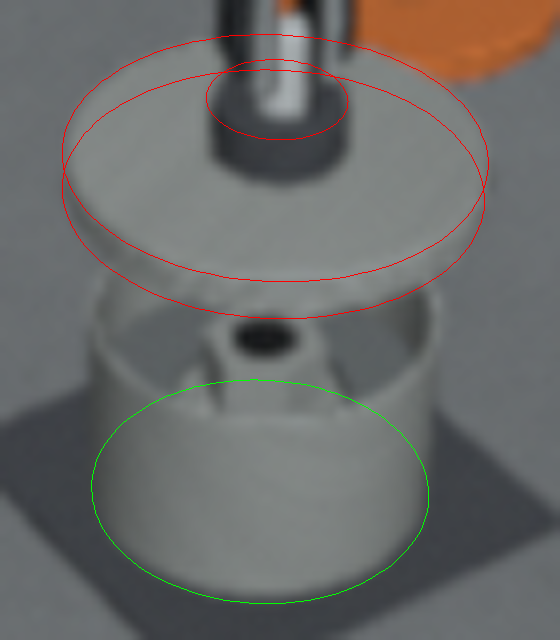

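View pics/o13b.png

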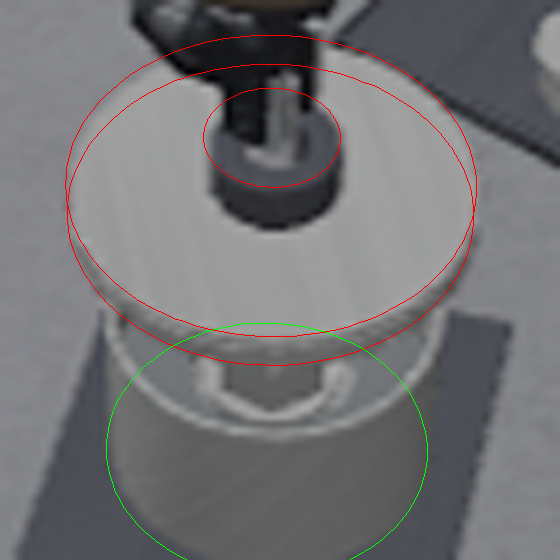

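Alignment is within about 1–2 mm in both views, and the lid hangs roughly 3 mm lower than assumed. I'll descend gently, watching the force.

```bash
python3 -m inch '[[0,-0.03,1,0,0,0,0],[0,-0.03,2,0,0,0,0],[0,-0.03,3,0,0,0,0],[0,-0.03,3.8,0,0,0,0],[0,-0.03,4.2,0,0,0,0],[0,-0.03,4.2,0,0,0,0],[0,-0.03,4.2,0,0,0,0]]'
python3 -m inch '[[0,0,0.1,0,0,0,0],[0,0,0.2,0,0,0,0],[0,0,0.3,0,0,0,0]]'
```

```text
clock: 13.95
position: [514.0, 16.3, 147.2]
ee_rot: [0.706, -0.049, 0.048, -0.705]
contact_force: [0.2, 0.0, -3.3]
gripper_width: 13.8
clock: 14.2
position: [514.2, 16.4, 144.9]
ee_rot: [-0.705, 0.048, -0.049, 0.706]
contact_force: [-0.1, 0.5, -4.1]
gripper_width: 13.6
```

```bash
python3 - <<'E'
from ov import *
rg=[((513.7,16.1),78,58,(0,255,0))]
ov('scene','pics/o14a.png',245,140,90,95,6,rg);ov('side','pics/o14b.png',245,160,100,90,6,rg)
E
```

```text
(no output)
```

View pics/o14a.png

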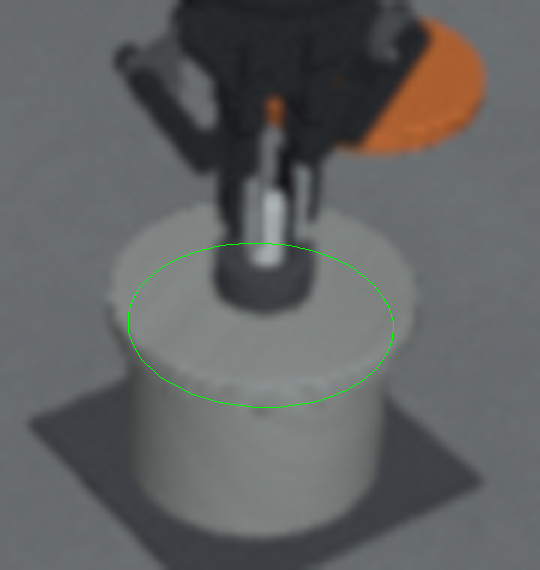

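View pics/o14b.png

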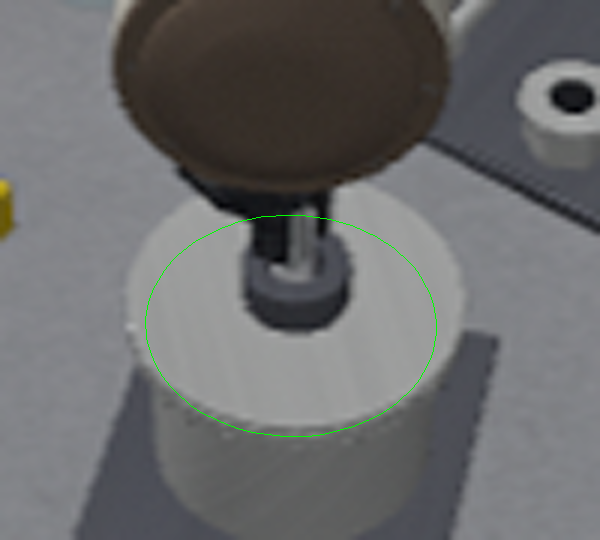

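```bash
python3 -m inch '[[0,0,0.12,0,0,0,0],[0,0,0.25,0,0,0,0],[0,0,0.25,0,0,0,0]]'
python3 -m inch '[[0,0,0.12,0,0,0,0],[0,0,0.25,0,0,0,0],[0,0,0.25,0,0,0,0]]'
```

```text
clock: 14.55
position: [513.7, 16.4, 141.8]
ee_rot: [0.705, -0.049, 0.048, -0.705]
contact_force: [-0.4, -0.3, -3.9]
gripper_width: 13.4
clock: 14.8
position: [513.7, 16.3, 139.2]
ee_rot: [0.706, -0.049, 0.048, -0.705]
contact_force: [0.0, -0.2, -3.2]
gripper_width: 13.7
```

```bash
python3 -m inch '[[0,0,0.08,0,0,0,0],[0,0,0.15,0,0,0,0],[0,0,0.15,0,0,0,0]]'
python3 -m inch '[[0,0,0.08,0,0,0,0],[0,0,0.1,0,0,0,0],[0,0,0.1,0,0,0,0]]'
```

```text
clock: 15.05
position: [513.8, 16.3, 137.9]
ee_rot: [0.705, -0.048, 0.048, -0.705]
contact_force: [-0.8, 0.3, -3.7]
gripper_width: 13.6
clock: 15.3
position: [513.9, 16.3, 136.9]
ee_rot: [0.705, -0.048, 0.048, -0.705]
contact_force: [-0.2, -0.1, -3.6]
gripper_width: 13.6
```

```bash
python3 -m inch '[[0,0,0.08,0,0,0,0],[0,0,0.1,0,0,0,0],[0,0,0.1,0,0,0,0]]'
python3 -m inch '[[0,0,0.08,0,0,0,0],[0,0,0.1,0,0,0,0],[0,0,0.1,0,0,0,0]]'
```

```text
clock: 15.55
position: [513.9, 16.3, 135.9]
ee_rot: [0.705, -0.048, 0.048, -0.705]
contact_force: [0.5, -0.0, -3.9]
gripper_width: 13.5
clock: 15.8
position: [514.0, 16.4, 135.0]
ee_rot: [0.705, -0.048, 0.048, -0.705]
contact_force: [0.5, -0.8, -4.1]
gripper_width: 13.2
```

```bash
python3 -m inch '[[0,0,0.08,0,0,0,0],[0,0,0.08,0,0,0,0],[0,0,0.08,0,0,0,0]]'
python3 -m inch '[[0,0,0.08,0,0,0,0],[0,0,0.08,0,0,0,0],[0,0,0.08,0,0,0,0]]'
```

```text
clock: 16.05
position: [514.0, 16.4, 135.0]
ee_rot: [0.705, -0.048, 0.048, -0.705]
contact_force: [-2.6, 0.5, 4.0]
gripper_width: 13.5
clock: 16.3
position: [514.0, 16.3, 134.9]
ee_rot: [0.706, -0.048, 0.048, -0.705]
contact_force: [-5.1, 0.5, 9.5]
gripper_width: 13.6
```

Contact came at TCP z=135.0, which is exactly 70+65, so the lid is home. A quick look before letting go.

```bash
python3 - <<'E'
from ov import *
c=(513.7,16.3)
rg=[(c,87,67,(0,0,255)),(c,107,22,(0,0,255))]
ov('scene','pics/o15a.png',245,140,90,95,6,rg);ov('side','pics/o15b.png',245,160,100,90,6,rg)
E
```

```text
(no output)
```

View pics/o15a.png

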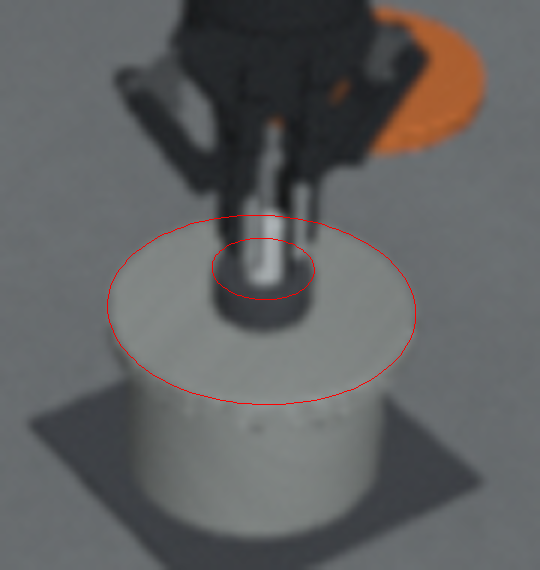

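View pics/o15b.png

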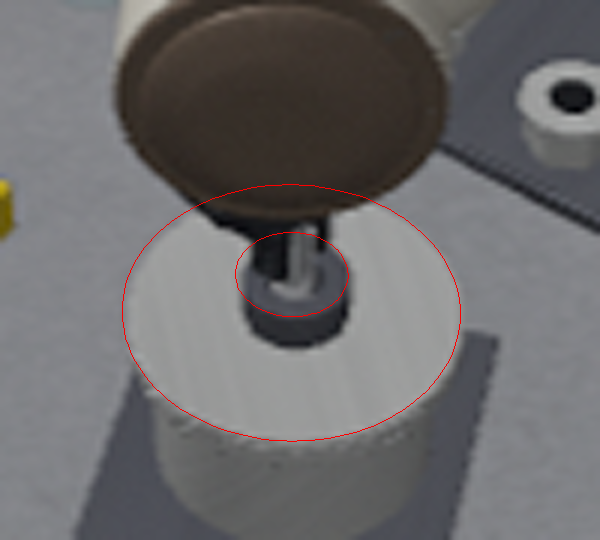

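```bash
python3 -m inch '[[0,0,-0.12,0,0,0,0],[0.3,0,-0.15,0,0,0,0],[0.5,0,-0.15,0,0,0,0],[0.8,0,-0.2,0,0,0,0],[0.8,0,-0.2,0,0,0,0],[0.8,0,-0.2,0,0,0,0]]'
python3 -m inch '[[0.8,-0.5,-1,0,0,0,0],[0.8,-1.5,-2.5,0,0,0,0],[0.8,-1.5,-2.5,0,0,0,0],[0.8,-1.5,-2.5,0,0,0,0],[0.8,-1.5,-2.5,0,0,0,0]]'
python3 - <<'E'
from st import *
np.set_printoptions(precision=2,suppress=True)
s=arm.read_state();print(s['position'],s['contact_force']);
p=arm.camera_params('wrist');im=arm.get_image('wrist');cv2.imwrite('pics/w16.png',im[:,:,::-1])
for z,nm in((107,'a'),(134,'b')):
    r=rect('wrist',im,p,514,17,z,35,8);cv2.imwrite(f'pics/r16{nm}.png',r[:,:,::-1])
g=cv2.GaussianBlur(cv2.cvtColor(r,cv2.COLOR_RGB2GRAY),(5,5),1)
n,l,t,c=cv2.connectedComponentsWithStats((g>g.max()*.9).astype(np.uint8))
for i in range(1,n):
    if t[i,4]>2000:print('stem',514-35+c[i][0]/8,17-35+c[i][1]/8,t[i,4]/64)
E
```

```text
clock: 16.9
position: [514.2, 16.4, 135.4]
ee_rot: [-0.705, 0.048, -0.048, 0.705]
contact_force: [0.7, 0.3, -1.0]
gripper_width: 68.3
clock: 17.32
position: [499.1, 18.5, 160.6]
ee_rot: [-0.705, 0.048, -0.049, 0.706]
contact_force: [0.3, 0.4, -1.5]
gripper_width: 67.8
[499.06  18.5  160.64] [ 0.3   0.44 -1.5 ]
stem 514.8313378514056 17.866503514056227 155.625
```

View pics/w16.png

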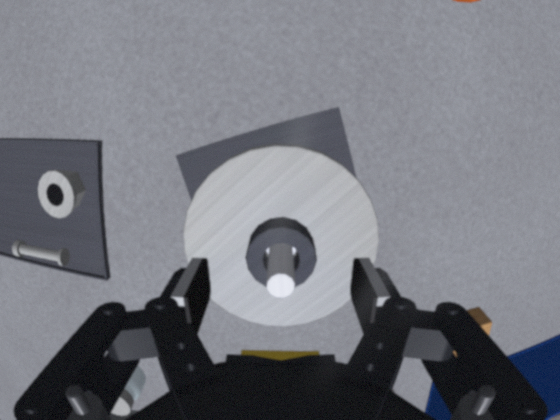

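View pics/r16a.png

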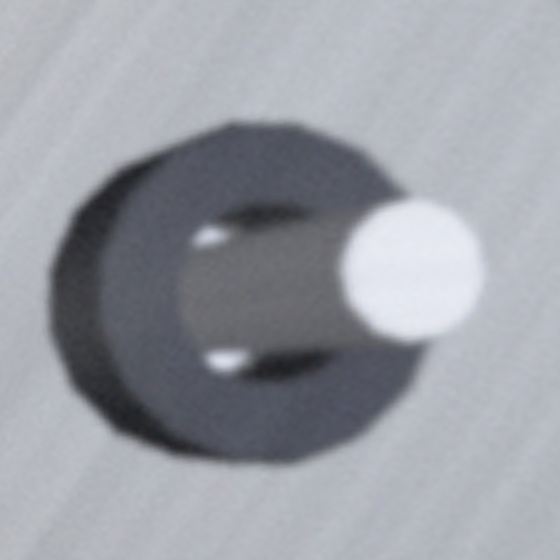

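```bash
python3 -m inch '[[0.8,0.8,0,0.01,0,0,0],[0.8,1.45,0.3,0.01,0,0,0],[0.8,1.45,1.5,0.01,0,0,0],[0.8,1.45,3,0.01,0,0,0],[0.75,1.45,4.2,0.01,0,0,0],[0.75,1.45,4.6,0.01,0,0,0],[0.75,1.45,4.8,0.01,0,0,0],[0.75,1.45,4.8,0.01,0,0,0]]'
python3 - <<'E'
from ov import *
s=arm.read_state();print(s['position'],s['contact_force']);
ov('wrist','pics/w17.png',150,150,260,200,3,[])
ov('scene','pics/s17.png',245,140,90,95,6,[])
E
```

```text
clock: 18.03
position: [513.8, 16.4, 111.9]
ee_rot: [0.706, -0.049, 0.048, -0.705]
contact_force: [0.5, 1.0, 0.7]
gripper_width: 64.3
[513.8234038   16.4251799  111.91568373] [0.53521094 0.95963285 0.74527315]
```

View pics/w17.png

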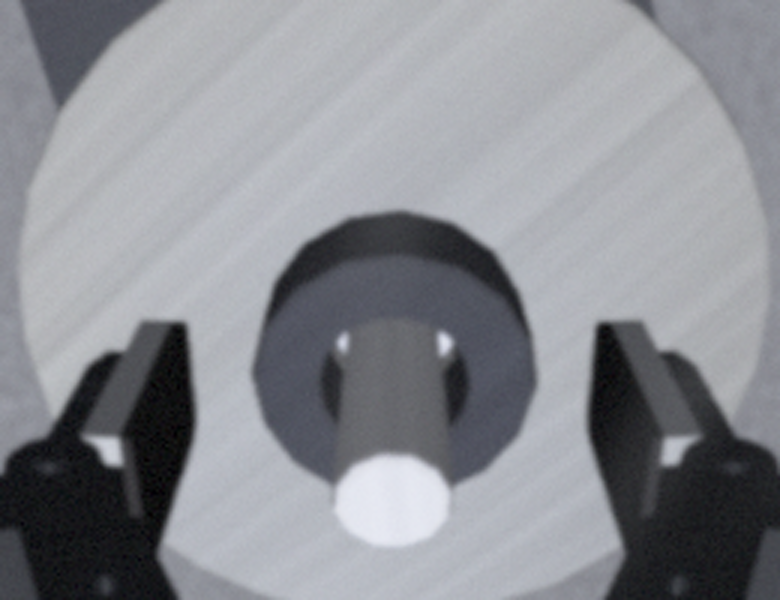

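View pics/s17.png

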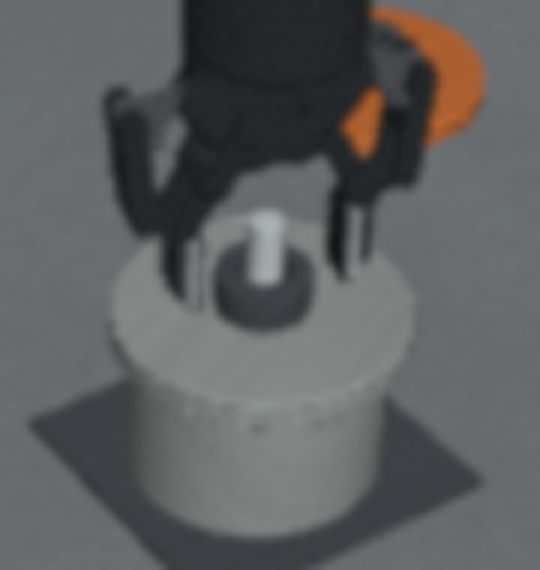

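```bash
python3 -m inch '[[0.6,0,0,0,0,0,0],[0.56,0,0,0,0,0,0],[0.54,0,0,0,0,0,0],[0.54,0,0,0,0,0,0]]'
python3 -m inch '[[0.4,0,0,0,0,0,0],[0.2,0,0,0,0,0,0],[0,0,0,0,0,0,0],[0,0,0,0,0,0,0],[0,0,0,0,0,0,0]]'
```

```text
clock: 18.47
position: [513.6, 16.6, 112.8]
ee_rot: [-0.705, 0.048, -0.049, 0.706]
contact_force: [0.1, -0.2, 0.2]
gripper_width: 46.2
clock: 18.88
position: [513.8, 16.6, 113.4]
ee_rot: [-0.705, 0.048, -0.049, 0.706]
contact_force: [-1.1, 0.8, 5.9]
gripper_width: 41.2
```

```bash
python3 -m inch '[[0,0,-0.1,0,0,0,0],[0,0,-0.3,0,0,0,0],[0,0,-0.5,0,0,0,0],[0,0,-0.6,0,0,0,0],[0,0,-0.6,0,0,0,0]]'
python3 - <<'E'
from ov import *
s=arm.read_state();print(s['position'],s['contact_force'],s['wrist_torque']);
ov('wrist','pics/w18.png',150,150,260,200,3,[])
ov('scene','pics/s18.png',245,130,90,105,5.5,[])
ov('side','pics/s18b.png',245,150,100,100,5.5,[])
E
```

```text
clock: 19.3
position: [513.4, 16.5, 118.5]
ee_rot: [-0.705, 0.048, -0.048, 0.705]
contact_force: [0.4, 0.5, -1.7]
gripper_width: 41.2
[513.44861635  16.52895406 118.45492108] [ 0.39536012  0.49830983 -1.68500879] [-0.01365942 -0.00791114 -0.01917599]
```

View pics/w18.png

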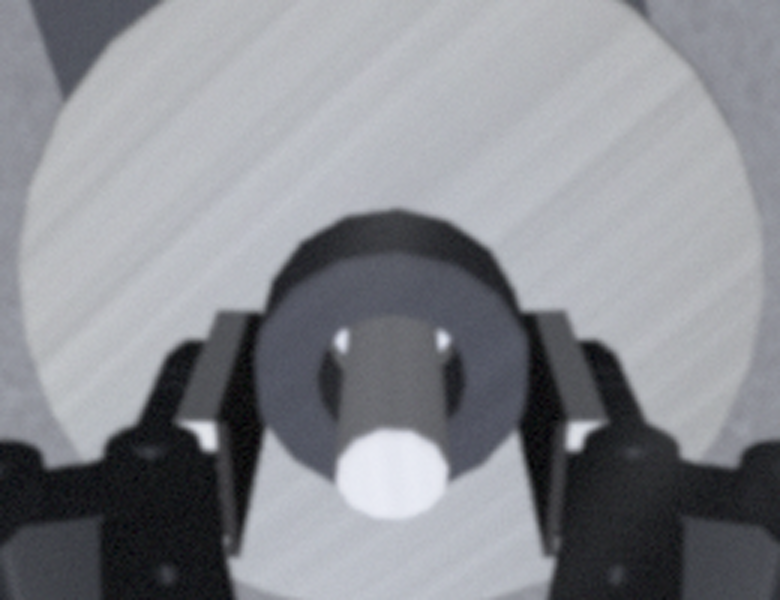

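View pics/s18.png

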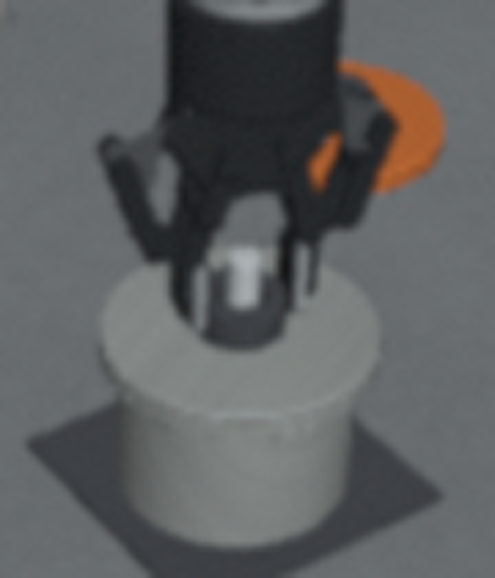

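View pics/s18b.png

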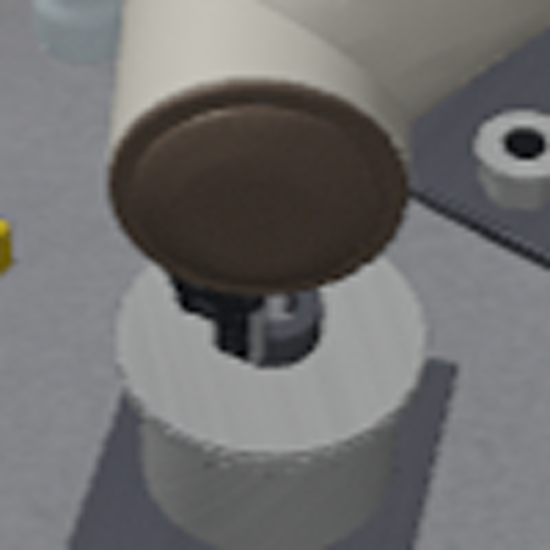

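```bash
python3 -m inch '[[0,0,-0.3,0,0,0,0],[0,0,-0.6,0,0,0,0],[0,0,-0.9,0,0,0,0],[0,0,-1.2,0,0,0,0],[0,0,-1.5,0,0,0,0],[0,0,-1.5,0,0,0,0]]'
python3 -m inch '[[0,0,-0.4,0,0,0,0],[0,0,-0.8,0,0,0,0],[0,0,-1.2,0,0,0,0],[0,0,-1.6,0,0,0,0],[0,0,-1.6,0,0,0,0]]'
```

```text
clock: 19.95
position: [513.9, 16.7, 134.3]
ee_rot: [-0.705, 0.048, -0.049, 0.706]
contact_force: [0.7, -0.5, -2.0]
gripper_width: 41.3
clock: 20.37
position: [514.1, 16.7, 150.5]
ee_rot: [-0.705, 0.048, -0.049, 0.706]
contact_force: [0.3, 0.3, -1.3]
gripper_width: 41.2
```

```bash
python3 -m inch '[[0,0,-0.5,0,0,0,0],[0,0,-1,0,0,0,0],[0,0,-1.6,0,0,0,0],[0,0,-2.4,0,0,0,0],[0,0,-4,0,0,0,0],[0,0,-6,0,0,0,0],[0,0,-8,0,0,0,0],[0,0,-9.5,0,0,0,0],[0,0,-10.5,0,0,0,0],[0,0,-11,0,0,0,0],[0,0,-11,0,0,0,0],[0,0,-11,0,0,0,0]]'
python3 - <<'E'
from ov import *
c=(513.7,16.3)
rg=[(c,82,57.5,(0,0,255)),(c,134,8,(0,0,255))]
ov('scene','pics/s19.png',225,70,130,165,3.6,rg)
ov('side','pics/s19b.png',225,80,140,170,3.5,rg)
im=arm.get_image('wrist');cv2.imwrite('pics/w19.png',im[:,:,::-1])
ov('scene','pics/s19f.png',0,0,560,420,1,[])
E
```

```text
clock: 21.37
position: [513.0, 16.5, 258.9]
ee_rot: [-0.705, 0.049, -0.048, 0.705]
contact_force: [0.4, -0.6, -1.6]
gripper_width: 41.1
```

View pics/s19.png

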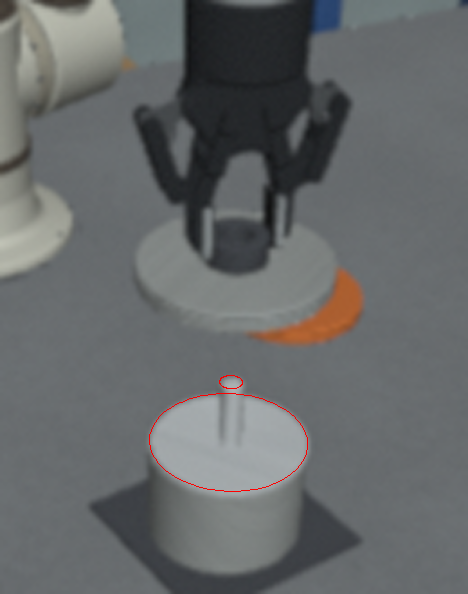

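View pics/s19b.png

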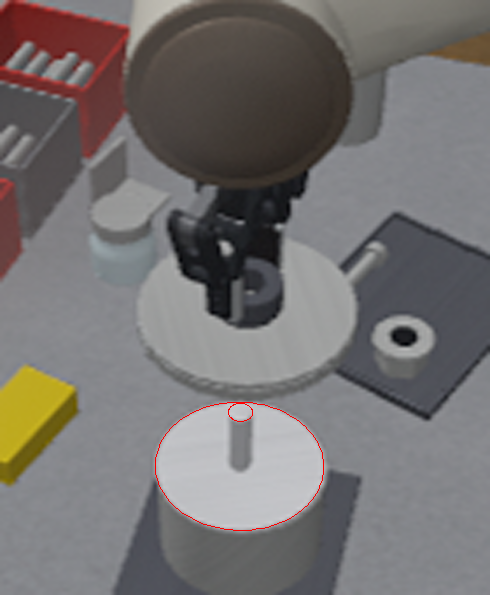

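View pics/s19f.png

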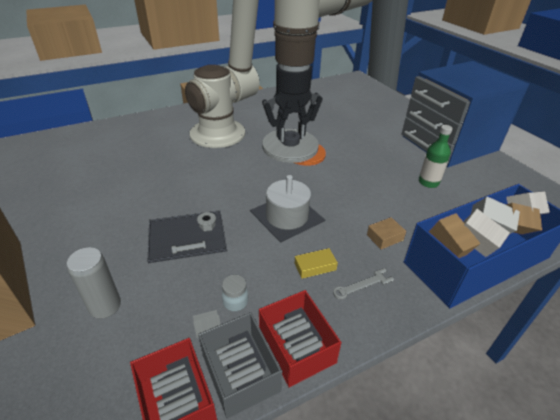

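The inner lid sits level on the rim, with the overlay at its seated pose matching in both views. The outer lid hangs level in the gripper, and everything else is where it was.

```bash
python3 -m inch '[[0,0,0,0,0,0,0],[0,0,0,0,0,0,0],[0,0,0,0,0,0,0],[0,0,0,0,0,0,0]]'
python3 -c "
from bench import arm
print(arm.job_done())"
```

```text
clock: 21.9
position: [513.4, 16.5, 259.3]
ee_rot: [0.705, -0.048, 0.048, -0.705]
contact_force: [-0.2, 0.2, -1.9]
gripper_width: 41.3
the job is handed in; nothing more can be done
None
```

The job was handed in at 21.9 s: nut_a is packed, the inner lid is seated on the tin, and the gripper is still holding the outer lid.

- **Nut:** I put nut_a flange down in the pocket. It made contact at the expected height (TCP z 63.6), and the pictures before the lids went on show it lying flat.
- **Lids on:** I carried both lids together by the stem. The inner lid touched down at TCP z 135.0, exactly the seated height, and I then let go.
- **Outer lid off:** I lifted it alone by the collar, straight up, with no noticeable sideways force.
- **Last checks:** Drawn at its seated pose, the inner lid's outline matches both fixed views. The outer lid hangs level about 85 mm above the stem tip, with a load of about 1.9 N against 2.2 N expected. Every other item looks unmoved.
- **Small disagreements:**
  - The wrist camera read the stem about 1.5 mm off in y from the TCP. I allowed for that.
  - In one overlay the lids looked about 3 mm low on the grip, but the touchdown height did not bear that out.
  - My first grip on the stem showed about 6.5 N of upward push, so I gripped again slightly higher. It still showed about 5.6 N, and the lift was normal.

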